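Strip the drive-part stack and pin the sprocket to its hub

TASK

The feed drive's spare parts stand stacked on a storage spindle and the big chain sprocket at the bottom is wanted on the drive hub. Working down the stack, put the flanged bush on its own peg holder, then the V-belt pulley on its own peg holder, then lower the sprocket over the hub with its pin hole lined up with the hole in the hub flange. Last, push the drive pin down through both holes until its collar sits on the sprocket; leave the loose nut and the wooden wedge as they lie.

Things in the scene. Friction and masses are not known exactly. Their poses are not given: they have to be found in the camera images.
- bush (a point): Flanged bush, bare steel, on top of the stack: flange 42 mm across and 8 mm thick at the bottom, above it a round barrel 26 mm across and 24 mm tall (grasp it across its sides); bore 14 mm right through; 32 mm tall in all, 0.12 kg. The point is on its axis half-way up (16 mm above its underside); z points up the axis.
- pulley (a point): V-belt pulley, dark iron, in the middle of the stack: grooved rim 54 mm across and 16 mm thick at the bottom, above it a round boss 32 mm across and 18 mm tall (grasp it across its sides); bore 20 mm; 34 mm tall in all, 0.18 kg. The point is on its axis half-way up (17 mm above its underside, 1 mm above the rim); z points up the axis.
- sprocket (a point): Chain sprocket, bottom of the stack: toothed steel plate 91 mm across, 8 mm thick, above it a dark round boss 36 mm across and 22 mm tall (grasp it across its sides); bore 26 mm; 30 mm tall, 0.25 kg. Its one pin hole, 13 mm across, goes through the plate 30 mm from the axis, towards +x of this entry. The point is on the axis half-way up (15 mm above the underside); z up.
- pin (a point): Drive pin, steel, upright and loose in a round wooden stub 44 mm across and 40 mm high: shank 8 mm across, 34 mm long, pointed; a collar 18 mm across, 3 mm thick, that rests on the stub; a dark ribbed grip 16 mm across and 26 mm tall on top (grasp this). 63 mm long, 0.06 kg. The point is on its axis half-way up: 2.5 mm below the collar's underside, 18.5 mm below the grip's middle; z up.
- spindle_stand: The stack's fixed stand: a wooden block 82 mm square, 26 mm high, and a steel spindle stepped to each bore (4 mm or more of play), its top 120 mm above the bench, 6 mm below the top of the stacked bush. The sprocket rests 30 mm above the bench. Lift a part straight up till its underside clears the spindle's top. Its origin is the centre of its underside, on the spindle's axis.
- bush_seat (a point): Smaller peg holder, fixed: wooden block 62 mm square with a round wooden dish (50 mm across inside, 6 mm deep) and a steel peg 9.5 mm thick with a tapered top, standing 28 mm above the dish floor. Only the bush fits both dish and peg. The point is the centre of the dish floor, 52 mm above the bench, where the bush's underside rests; z up.
- pulley_seat (a point): Larger peg holder, fixed: wooden block 74 mm square with a round wooden dish (62 mm across inside, 6 mm deep) and a steel peg 15 mm thick with a tapered top, standing 30 mm above the dish floor. The bush's bore is too small for this peg. The point is the centre of the dish floor, 52 mm above the bench, where the pulley's underside rests; z up.
- hub_seat (a point): Drive hub, fixed: grey round foot and neck with a flat steel flange, 88 mm across, 12 mm thick; from its middle a steel spigot 22 mm thick with a tapered nose stands 31 mm up. Its one hole, 13 mm across, goes through the flange 30 mm from the axis, towards +x of this entry. The point is on the axis at the flange's top face, 62 mm above the bench, where the sprocket's underside rests; z up.
- nut: Steel hex nut lying flat, a bystander, 24 mm across flats and 13 mm thick; its origin is the centre of its underside. Behind it the machine's fixed serrated roller and shaft stand up to 118 mm above the bench; the hand wheel to its right up to 380 mm.
- wedge: Hardwood wedge lying flat, a bystander, 30 x 100 x 20 mm; its origin is the centre of its underside and its length runs along its y.
Mind the look-alikes: they are no part of the job. What is shaped like the part that bears bush but yellow is not meant.

How it is judged:
On the way, in this order (a step that is already met when the one before it is completed fails the run):
1. the bush sits on its own peg holder and is let go (horizontal distance between bush and bush_seat below 0.006 m and z of bush in the frame of bush_seat between 0.012 and 0.02 m and angle between bush's own z axis and vertical below 0.12 rad and contact force between the fingers and bush below 0.3 N), for 0.2 s.
2. the pulley sits on its own peg holder and is let go (horizontal distance between pulley and pulley_seat below 0.006 m and z of pulley in the frame of pulley_seat between 0.013 and 0.021 m and angle between pulley's own z axis and vertical below 0.12 rad and contact force between the fingers and pulley below 0.3 N), for 0.2 s.
3. the sprocket sits on the hub flange, its hole in line with the flange's, and is let go (horizontal distance between sprocket and hub_seat below 0.006 m and z of sprocket in the frame of hub_seat between 0.011 and 0.019 m and angle between sprocket's own z axis and vertical below 0.12 rad and angle between the x axis of sprocket and the x axis of hub_seat, either way round below 0.2 rad and contact force between the fingers and sprocket below 0.3 N), for 0.2 s.
4. the pin is home through both holes (x of pin in the frame of hub_seat between 0.024 and 0.036 m and y of pin in the frame of hub_seat between -0.006 and 0.006 m and x of pin in the frame of sprocket between 0.024 and 0.036 m and y of pin in the frame of sprocket between -0.006 and 0.006 m and z of pin in the frame of hub_seat between 0.0015 and 0.0095 m and angle between pin's own z axis and vertical below 0.15 rad), for 0.2 s.
At the end, for the whole second after the job is handed in: Bush and pulley rest on their own holders and the sprocket on the hub flange (axes within 6 mm, heights 4 mm, upright), the two holes in line within 0.2 rad, and the pin is through both with its collar on the sprocket (6 mm of the hole centres, 4 mm of fully home); all at rest (all of step 4 and horizontal distance between bush and bush_seat below 0.006 m and z of bush in the frame of bush_seat between 0.012 and 0.02 m and angle between each of bush, pulley, sprocket's own z axis and vertical below 0.12 rad and horizontal distance between pulley and pulley_seat below 0.006 m and z of pulley in the frame of pulley_seat between 0.013 and 0.021 m and horizontal distance between sprocket and hub_seat below 0.006 m and z of sprocket in the frame of hub_seat between 0.011 and 0.019 m and angle between the x axis of sprocket and the x axis of hub_seat, either way round below 0.2 rad and linear speed of each of bush, pulley, sprocket, pin below 0.02 m/s); the robot touches nothing.
It fails at once if nut is pushed more than 25 mm (distance of nut from where it was at the start of the episode above 0.025 m).
It fails at once if wedge is pushed more than 25 mm (distance of wedge from where it was at the start of the episode above 0.025 m).
It also fails if it takes over 122 s, if anything falls off the work surface, if the arm or the gripper's body presses on something with over 40 N, if the wrist force passes 120 N, or if a joint passes its speed limit or range.

ROBOT

A 7-joint arm with a two-finger parallel gripper is mounted at the origin on the work surface; the furniture and walls round the work are solid. World frame = base frame: x ahead of the robot, y to its left, z up, the work surface at z = 0. Lengths are in m, angles in rad, forces in N, time in s.
With the tool pointing down it reaches from about 0.35 to 0.9 m from the base axis. Payload 8.1 kg.
Tool frame: the origin (TCP) lies midway between the tips of the shut fingers; the grasp point (between the pads) lies 19 mm behind it; x points along the fingers, y is the direction in which the jaws open and shut, and the axes are right-handed (so a half turn about x gives the same grasp; the last joint's range is limited). The gripper opens to 92 mm and grips with 3 to 60 N. Pads are 19 mm wide; open, the fingers measure 130 mm over their backs; the gripper's body (75 mm by 190 mm) begins 47 mm behind the grasp point.
Start: joints at [1.038, 0.434, 0.025, 1.573, -0.012, 1.134, -0.075], TCP at [0.26, -0.568, 0.227] pointing down, gripper open.
Joint ranges: [-2.62, 2.62], [-0.44, 2.09], [-1.27, 1.32], [0.08, 2.57], [-1.32, 4.46], [0.12, 2], [-2.74, 2.74]. Speed limits (rad/s): [2.22, 2.22, 3.01, 3.01, 3.14, 3.14, 3.14].

INTERFACE

Orientations are given as a rotation vector (axis times angle).
In Python, from rig import r, eyes, workorder gives the robot as it stands. The module is installed in compiled form; this text tells all that it offers.
- The arm moves only by the tool arm_command, never from a script. Its argument "commands" is a list of rows, each an object of numbers: "x", "y", "z": the shift along the world's x, y, z in cm; "spin": the turn about the world's z in degrees. A call has 1 to 10 rows; each row is the pose to reach, as a shift and turn from the pose measured when the call began; what a row does not reach only later rows make up. A row lasts 1/8 s, in which the tool goes at most 62.5 mm and 10.7 degrees, less where a joint would pass 70% of its speed; a pose out of reach is approached as far as the arm can. A call with a gripper value outside its range is refused whole. "claw" is the opening in per cent of the stroke, from 0 (shut) to 100 (fully open), set as the call begins (left out, the last holds). The fingers move at their own pace and stop on an object; the grip force is fixed at half the most. Time passes only in rows, so rows that repeat a pose let the fingers close. It gives the time, the measured TCP pose, the force and the opening at its end, in the units of the state.
- r.get_state(): the state, without advancing time (a new reading comes with each control period).
- eyes.get_image(name): name is "scene" or "top" or "wrist"; returns a dict with "image" (400x640x3 uint8, red, green, blue), "mtx" (3x3 intrinsics, pixels), "dist_coeffs" ([k1, k2, p1, p2, k3] as OpenCV has them; the pictures are not rectified), "position" and "rotation" of the camera in the world; the wrist camera has in their place "tool_from_camera" (4x4, takes a point from camera to tool coordinates, whose origin is the TCP and whose axes are the tool frame's). Camera axes: x right, y down, z forward; pixel columns grow to the right and rows downward; lengths in m; the calibration is good to about 2 mm. A picture is of the moment at which its call begins: read the wrist's pose just before it. There is no depth.
- workorder.close_job(): hands the job in, once; it reports no verdict.
The state is a dict: "t": time; "q": joint angles; "qvel": joint speeds; "joint_efforts": joint torques, N m; "eef_pos": TCP position; "orientation": TCP orientation; "wrist_force": force on the tool from outside, world axes, zero at the start; "ft_torque": the same for the moment, N m; "gripper_width": finger opening in m.
Only numpy, scipy, OpenCV 4.12 (cv2) and the standard library are available. Lean on these libraries where they do the work, as an engineer would, in place of code of your own. Each camera call takes 0.05 s, during which the arm holds its last target.

## Working session

There is one attempt and no reset: what is moved stays moved. The work goes in short steps, Python scripts to look and compute and a tool call to move; the robot and the scene stay as the last step left them, time stands still between calls to the robot, and variables do not carry over. Pictures are saved under pics/ and viewed, and the job is handed in when it is done.

Besides the shell and the picture viewer there is one more tool, called after "Call:" as a command line: name --argument value ..., lists and objects as JSON in quotes. arm_command: Moves the arm, as the interface text tells. Its arguments: {"type":"object","properties":{"commands":{"type":"array","items":{"type":"object","properties":{"x":{"type":"number"},"y":{"type":"number"},"z":{"type":"number"},"spin":{"type":"number"}}}},"claw":{"type":"number"}},"required":["commands"]}

```bash
mkdir -p pics
python3 - <<'E'
from rig import r,eyes
import cv2
print(r.get_state())
for n in("scene","top","wrist"):
    d=eyes.get_image(n); cv2.imwrite(f"pics/{n}0.png",d["image"][:,:,::-1])
    print({k:v for k,v in d.items() if k!="image"})
E
```

```text
{'t': 0.0, 'q': array([ 1.03837293,  0.43521727,  0.02495825,  1.57411451, -0.01159036,
        1.13398119, -0.07510378]), 'qvel': array([-0.0003542 ,  0.000638  , -0.00134164, -0.00053989, -0.00173632,
       -0.00044642,  0.00075434]), 'joint_efforts': array([-5.98371626e-04, -6.67861819e+01,  9.84483585e-01, -3.14452422e+01,
       -6.05796184e-02,  4.30582662e-02,  1.79964782e-04]), 'eef_pos': array([ 0.26018107, -0.56770221,  0.22594161]), 'orientation': array([ 1.9840086 ,  0.43464701, -1.98497687]), 'wrist_force': array([0.24130493, 0.34447223, 0.06966078]), 'ft_torque': array([-0.00047268,  0.01511859, -0.01660375]), 'gripper_width': 0.09191149309875452}
{'mtx': array([[474.23651531,   0.        , 323.73444495],
       [  0.        , 474.23651531, 192.33835597],
       [  0.        ,   0.        ,   1.        ]]), 'dist_coeffs': array([-0.05080191,  0.        ,  0.        ,  0.        ,  0.        ]), 'position': array([-0.19157066,  0.46443924,  0.47378759]), 'rotation': array([-1.11555549,  2.01256825, -1.25364581])}
{'mtx': array([[389.16754436,   0.        , 326.77892564]
[... 247 characters left out ...]
'rotation': array([-2.1386779 ,  2.16045877, -0.11818195])}
{'mtx': array([[277.54063067,   0.        , 316.20153156],
       [  0.        , 277.54063067, 201.43603357],
       [  0.        ,   0.        ,   1.        ]]), 'dist_coeffs': array([-4.76913331e-05,  0.00000000e+00,  0.00000000e+00,  0.00000000e+00,
        0.00000000e+00]), 'tool_from_camera': array([[ 6.41240727e-04, -2.50791165e-01,  9.68041001e-01,
        -1.56856282e-01],
       [ 9.99999081e-01, -9.95730850e-04, -9.20374898e-04,
        -3.68464269e-04],
       [ 1.19473018e-03,  9.68040702e-01,  2.50790296e-01,
        -6.62843651e-02],
       [ 0.00000000e+00,  0.00000000e+00,  0.00000000e+00,
         1.00000000e+00]])}
```

View pics/scene0.png

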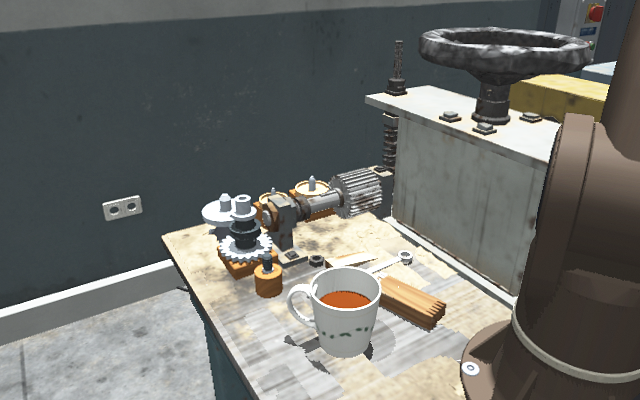

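View pics/top0.png

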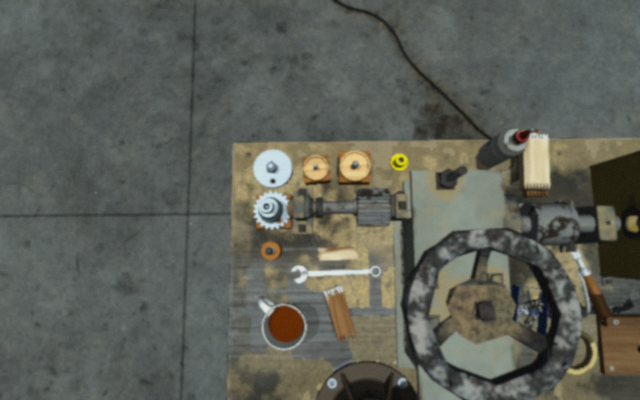

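View pics/wrist0.png

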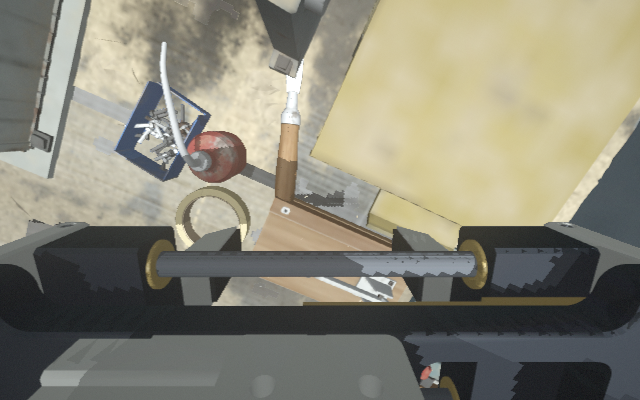

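The scene shows the stack at about (242,215), the pin in its stub at (268,275), the hub behind the stack, and the two holders at the rear. In the top view the hub is at (272,168), the bush holder at (316,168), the pulley holder at (354,167), the stack at (268,210), the pin at (271,250), and a yellow bush look-alike at (400,161).

```bash
cat > h.py <<'E'
import numpy as np, cv2
from rig import r,eyes
from scipy.spatial.transform import Rotation as R
def pose(d,st=None):
    if "position" in d: return np.array(d["position"]), R.from_rotvec(d["rotation"]).as_matrix()
    Rt=R.from_rotvec(st["orientation"]).as_matrix(); T=d["tool_from_camera"]
    return Rt@T[:3,3]+st["eef_pos"], Rt@T[:3,:3]
def ray(d,uv,z,st=None):
    p,M=pose(d,st)
    n=cv2.undistortPoints(np.array([[uv]],float),d["mtx"],d["dist_coeffs"])[0,0]
    v=M@np.array([n[0],n[1],1]); return p+v*(z-p[2])/v[2]
def proj(d,P,st=None):
    p,M=pose(d,st)
    return cv2.projectPoints(np.array(P,float).reshape(-1,3),M.T.copy() if 0 else cv2.Rodrigues(M.T)[0],-M.T@p,d["mtx"],d["dist_coeffs"])[0][:,0]
def crop(d,x0,y0,x1,y1,s,name):
    im=cv2.resize(d["image"][y0:y1,x0:x1,::-1],None,fx=s,fy=s,interpolation=cv2.INTER_CUBIC)
    cv2.imwrite("pics/"+name,im)
E
python3 - <<'E'
from h import *
d=eyes.get_image("top"); crop(d,225,140,425,270,4,"top1.png")
d2=eyes.get_image("scene"); crop(d2,180,160,400,310,3.6,"scene1.png")
for n,uv,z in [("hub",(272,168),.09),("bs",(316,168),.08),("ps",(354,167),.08),("stack",(268,210),.126),("pin",(271,250),.069),("wheel",(485,310),.38),("wheelL",(405,310),.38),("wheeltop",(485,228),.38)]: print(n,ray(d,uv,z).round(3))
E
```

```text
hub [0.556 0.206 0.09 ]
bs [0.557 0.109 0.08 ]
ps [0.558 0.025 0.08 ]
stack [0.459 0.208 0.126]
pin [0.376 0.21  0.069]
wheel [ 0.294 -0.134  0.38 ]
wheelL [ 0.295 -0.025  0.38 ]
wheeltop [ 0.406 -0.141  0.38 ]
```

View pics/top1.png

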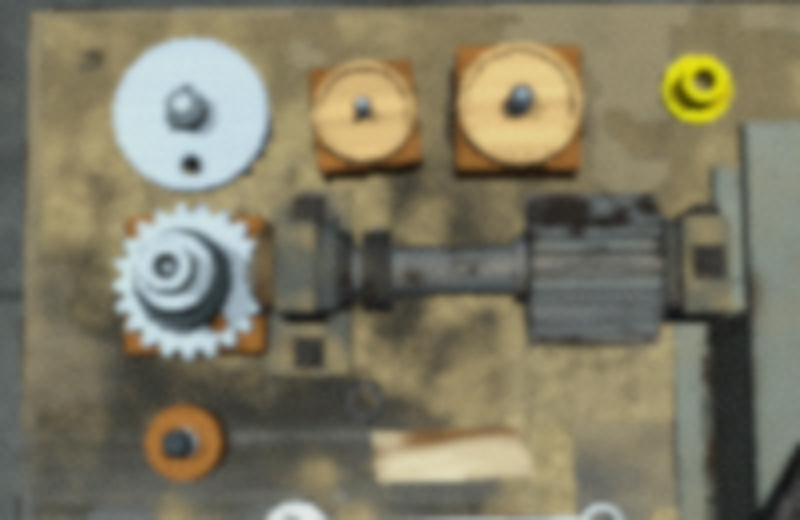

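View pics/scene1.png

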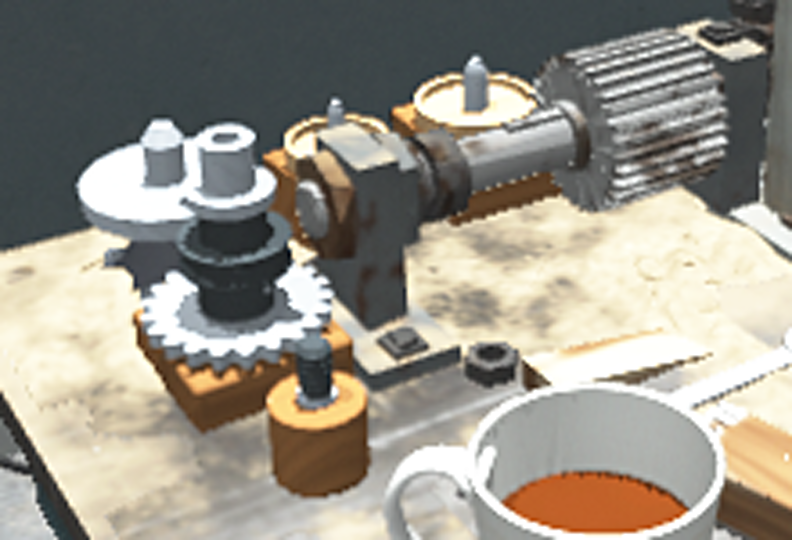

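Run:
```python
from h import *
st=r.get_state(); M=R.from_rotvec(st["orientation"]).as_matrix(); print(M.round(3))
d=eyes.get_image("top")
c=lambda x,y:(225+(x-1.5)/4,140+(y-1.5)/4)
for n,uv,z in [("hubc",(191,113),.062),("hubhole",(191,163),.062),("spigtop",(190,105),.093),("bsdish",(364,110),.058),("bspeg",(362,107),.08),("psdish",(519,102),.058),("pspeg",(519,98),.082),("bushtop",(166,266),.126),("sprplate",(188,282),.038),("sprhole",(218,322),.038),("pin",(179,444),.069),("stub",(185,443),.040),("nut",(364,400),.013),("block",(196,285),.026),("bearing L",(275,260),.1),("bear R",(340,260),.1),("fl",(113,113),.062),("fr",(269,113),.062),("ft",(191,37),.062),("fb",(191,190),.062)]: print(n,ray(d,c(*uv),z).round(4))
```

```text
[[-0.     0.417 -0.909]
 [ 0.001 -0.909 -0.417]
 [-1.    -0.001  0.   ]]
hubc [0.5619 0.2098 0.062 ]
hubhole [0.5329 0.2096 0.062 ]
spigtop [0.56   0.2056 0.093 ]
bsdish [0.5632 0.1112 0.058 ]
bspeg [0.5604 0.1114 0.08  ]
psdish [0.5668 0.0225 0.058 ]
pspeg [0.564  0.0239 0.082 ]
bushtop [0.4675 0.2122 0.126 ]
sprplate [0.4673 0.2145 0.038 ]
sprhole [0.444 0.197 0.038]
pin [0.3748 0.2138 0.069 ]
stub [0.3751 0.2151 0.04  ]
nut [0.399  0.1141 0.013 ]
block [0.4667 0.2117 0.026 ]
bearing L [0.4729 0.1578 0.1   ]
bear R [0.4725 0.1228 0.1   ]
fl [0.5624 0.2545 0.062 ]
fr [0.5613 0.1653 0.062 ]
ft [0.6063 0.2102 0.062 ]
fb [0.5174 0.2095 0.062 ]
```

Call:
arm_command --commands '[{"z": 6}, {"z": 12}, {"z": 18}, {"z": 24}, {"z": 28}, {"z": 28, "x": 4, "y": 4, "spin": 5}, {"z": 28, "x": 7, "y": 9, "spin": 10}, {"z": 28, "x": 10, "y": 14, "spin": 15}, {"z": 28, "x": 13, "y": 19, "spin": 20}, {"z": 28, "x": 15, "y": 24, "spin": 26}]' --claw 70

```text
validation failed for argument at $.co...
```

Run:
```python
from h import *
s=r.get_state(); print({k:np.round(v,3) for k,v in s.items()})
```

```text
{'t': np.float64(0.3), 'q': array([ 1.038,  0.435,  0.025,  1.573, -0.012,  1.134, -0.075]), 'qvel': array([ 0.001, -0.002, -0.001, -0.002, -0.   , -0.   , -0.   ]), 'joint_efforts': array([-0.0000e+00, -6.6703e+01,  9.8300e-01, -3.1428e+01, -6.1000e-02,
        3.8000e-02,  0.0000e+00]), 'eef_pos': array([ 0.26 , -0.568,  0.226]), 'orientation': array([ 1.984,  0.434, -1.984]), 'wrist_force': array([0.457, 0.473, 0.819]), 'ft_torque': array([-0.024,  0.075,  0.05 ]), 'gripper_width': np.float64(0.092)}
```

Call:
arm_command --commands '[{"x": 0, "y": 0, "z": 6, "spin": 0}, {"x": 0, "y": 0, "z": 12, "spin": 0}, {"x": 0, "y": 0, "z": 18, "spin": 0}, {"x": 0, "y": 0, "z": 24, "spin": 0}, {"x": 0, "y": 0, "z": 28, "spin": 0}, {"x": 4, "y": 4, "z": 28, "spin": 5}, {"x": 7, "y": 9, "z": 28, "spin": 10}, {"x": 10, "y": 14, "z": 28, "spin": 15}, {"x": 13, "y": 19, "z": 28, "spin": 20}, {"x": 15, "y": 24, "z": 28, "spin": 26}]' --claw 70

```text
t: 1.55
eef_pos: [0.4114, -0.3259, 0.5063]
orientation: [1.692, 0.805, -1.692]
wrist_force: [-0.2, -0.7, -0.6]
gripper_width: 0.0643
```

Call:
arm_command --commands '[{"x": 2, "y": 6, "z": 0, "spin": 4}, {"x": 3, "y": 12, "z": 0, "spin": 8}, {"x": 4, "y": 18, "z": 0, "spin": 12}, {"x": 5, "y": 24, "z": 0, "spin": 16}, {"x": 6, "y": 30, "z": 0, "spin": 21}, {"x": 6, "y": 36, "z": 0, "spin": 26}, {"x": 6, "y": 42, "z": 0, "spin": 31}, {"x": 6, "y": 48, "z": -4, "spin": 36}, {"x": 5.6, "y": 53.8, "z": -8, "spin": 39}, {"x": 5.6, "y": 53.8, "z": -14, "spin": 39}]'

```text
t: 2.8
eef_pos: [0.4668, 0.2148, 0.3751]
orientation: [1.21, 1.212, -1.203]
wrist_force: [1.3, 1.2, -1.6]
gripper_width: 0.0644
```

```bash
cat > look.py <<'E'
from h import *
import sys
s=r.get_state(); print({k:np.round(v,4) for k,v in s.items() if k in("t","q","eef_pos","wrist_force","gripper_width")})
M=R.from_rotvec(s["orientation"]).as_matrix(); print("yaz",np.degrees(np.arctan2(M[1,1],M[0,1])).round(2),"xax",M[:,0].round(3))
for n in sys.argv[2:]:
    d=eyes.get_image(n); cv2.imwrite(f"pics/{n}_{sys.argv[1]}.png",d["image"][:,:,::-1])
    np.save(f"pics/{n}_{sys.argv[1]}.npy",np.array([dict(d=d,s=s)],dtype=object),allow_pickle=True)
E
python3 look.py a wrist top
```

```text
{'t': np.float64(2.8), 'q': array([-0.015 ,  0.2239, -0.6431,  1.5517,  0.1339,  1.4072, -0.6637]), 'eef_pos': array([0.4668, 0.2148, 0.3751]), 'wrist_force': array([ 1.2669,  1.1553, -1.5525]), 'gripper_width': np.float64(0.0644)}
yaz 0.22 xax [ 0.002  0.003 -1.   ]
```

View pics/wrist_a.png

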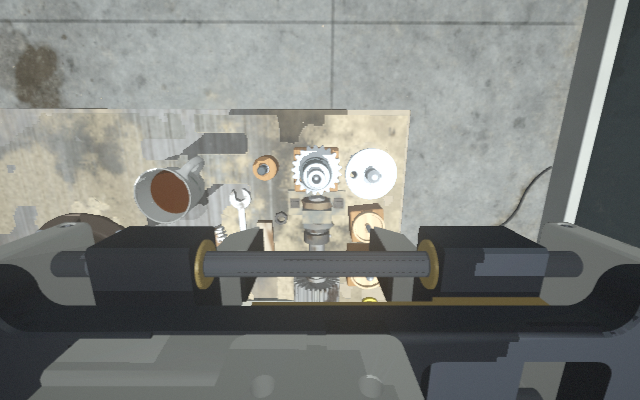

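View pics/top_a.png

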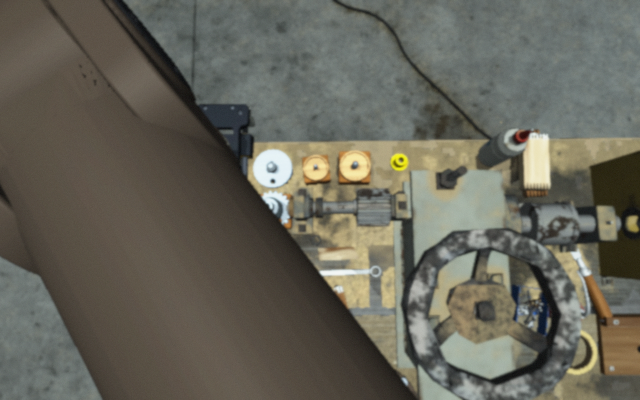

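Run:
```python
from h import *
o=np.load("pics/wrist_a.npy",allow_pickle=True)[0]; crop(o["d"],240,130,410,240,4.7,"wc.png")
```

```text
(no output)
```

View pics/wc.png

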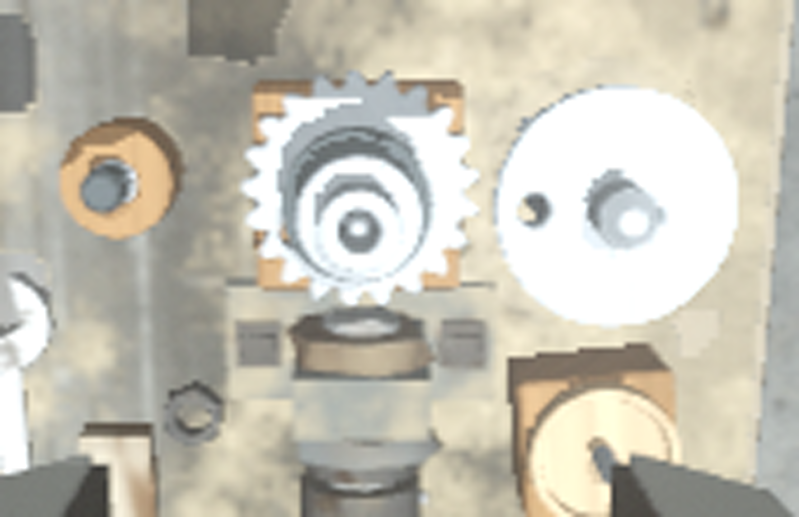

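Run:
```python
from h import *
o=np.load("pics/wrist_a.npy",allow_pickle=True)[0]; d,s=o["d"],o["s"]
c=lambda x,y:(240+(x-1.8)/4.7,130+(y-1.8)/4.7)
for n,uv,z in [("bush",(360,229),.126),("hub",(617,205),.062),("hole",(535,209),.062),("spig",(634,222),.093),("pin",(102,188),.069),("stub",(116,190),.04),("plate",(361,190),.038)]: print(n,ray(d,c(*uv),z,s).round(4))
```

```text
bush [0.4663 0.2131 0.126 ]
hub [0.5597 0.2113 0.062 ]
hole [0.53   0.2098 0.062 ]
spig [0.5595 0.2101 0.093 ]
pin [0.3746 0.218  0.069 ]
stub [0.3742 0.2133 0.04  ]
plate [0.4669 0.2133 0.038 ]
```

Call:
arm_command --commands '[{"x": 0, "y": -0.2, "z": -6, "spin": 0}, {"x": 0, "y": -0.2, "z": -12, "spin": 0}, {"x": 0, "y": -0.2, "z": -18, "spin": 0}, {"x": 0, "y": -0.2, "z": -22, "spin": 0}, {"x": 0, "y": -0.2, "z": -22, "spin": 0}]'

```text
t: 3.52
eef_pos: [0.4641, 0.2062, 0.1485]
orientation: [1.198, 1.214, -1.223]
wrist_force: [-0.2, -0.2, 0.2]
gripper_width: 0.0643
```

```bash
python3 look.py b wrist scene
```

```text
{'t': np.float64(3.525), 'q': array([-0.0663,  0.4099, -0.5978,  1.9025,  0.2807,  0.929 , -0.7995]), 'eef_pos': array([0.4641, 0.2062, 0.1485]), 'wrist_force': array([-0.1579, -0.2046,  0.1909]), 'gripper_width': np.float64(0.0643)}
yaz -0.04 xax [-0.014 -0.007 -1.   ]
```

View pics/wrist_b.png

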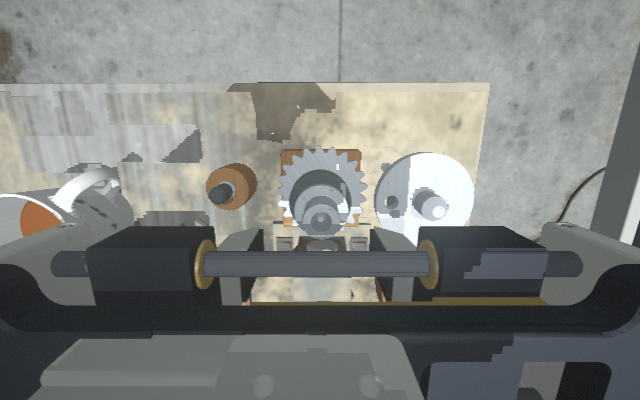

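View pics/scene_b.png

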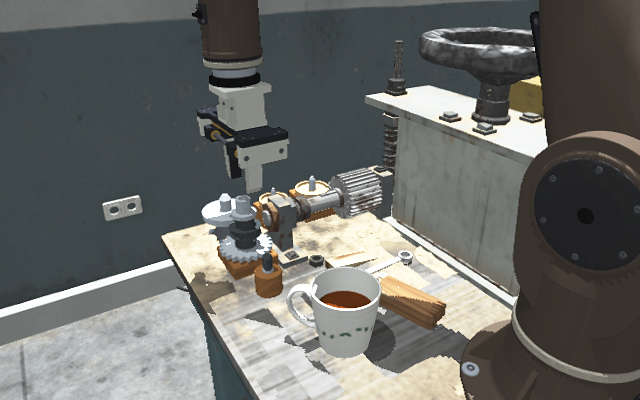

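Call:
arm_command --commands '[{"x": 0.3, "y": 0.7, "z": -1, "spin": 0}, {"x": 0.3, "y": 0.7, "z": -1, "spin": 0}, {"x": 0.3, "y": 0.7, "z": -1, "spin": 0}]'

```text
t: 4.0
eef_pos: [0.4689, 0.2153, 0.1418]
orientation: [1.202, 1.212, -1.217]
wrist_force: [0.1, -0.6, 0.2]
gripper_width: 0.0644
```

```bash
python3 look.py c
```

```text
{'t': np.float64(4.0), 'q': array([-0.0847,  0.4264, -0.5931,  1.897 ,  0.2939,  0.9146, -0.8195]), 'eef_pos': array([0.4689, 0.2153, 0.1418]), 'wrist_force': array([ 0.0557, -0.6411,  0.1545]), 'gripper_width': np.float64(0.0644)}
yaz 0.01 xax [-0.008 -0.004 -1.   ]
```

Call:
arm_command --commands '[{"x": -0.2, "y": -0.2, "z": -1, "spin": 0}, {"x": -0.2, "y": -0.2, "z": -2, "spin": 0}, {"x": -0.2, "y": -0.2, "z": -3, "spin": 0}, {"x": -0.2, "y": -0.2, "z": -3, "spin": 0}, {"x": -0.2, "y": -0.2, "z": -3, "spin": 0}]'

```text
t: 4.62
eef_pos: [0.4669, 0.2134, 0.1118]
orientation: [1.202, 1.213, -1.217]
wrist_force: [-0.4, -0.3, 0.5]
gripper_width: 0.0644
```

```bash
python3 look.py d wrist scene
python3 - <<'E'
from h import *
o=np.load("pics/scene_d.npy",allow_pickle=True)[0]; crop(o["d"],190,130,330,250,5,"sc.png")
E
```

```text
{'t': np.float64(4.625), 'q': array([-0.0994,  0.4608, -0.5759,  1.9344,  0.3262,  0.8487, -0.848 ]), 'eef_pos': array([0.4669, 0.2134, 0.1118]), 'wrist_force': array([-0.4052, -0.2618,  0.5464]), 'gripper_width': np.float64(0.0644)}
yaz 0.02 xax [-0.008 -0.004 -1.   ]
```

View pics/sc.png

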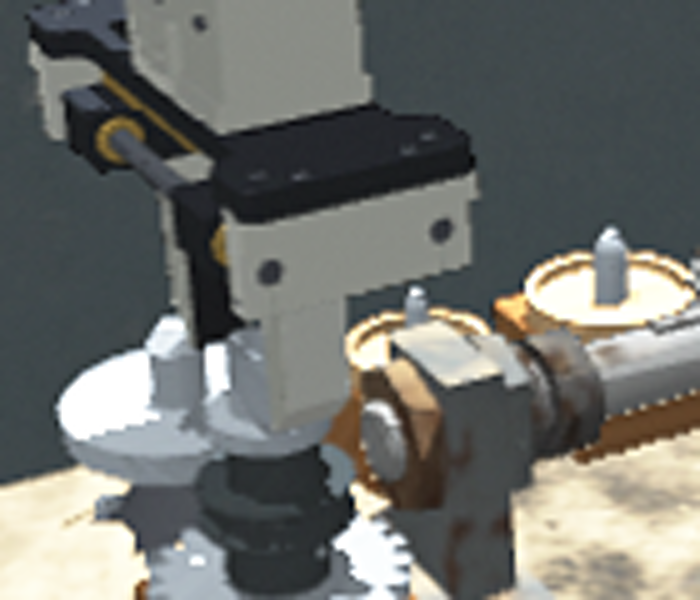

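View pics/wrist_d.png

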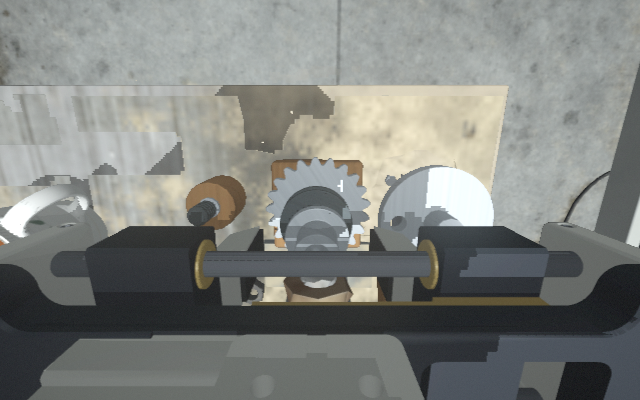

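Call:
arm_command --commands '[{"x": 0, "y": 0, "z": -0.6, "spin": 0}, {"x": 0, "y": 0, "z": -0.6, "spin": 0}]'

```text
t: 4.97
eef_pos: [0.4669, 0.2133, 0.1057]
orientation: [1.202, 1.212, -1.217]
wrist_force: [-0.1, 1.1, -0.8]
gripper_width: 0.0645
```

Call:
arm_command --commands '[{"x": 0, "y": 0, "z": 0, "spin": 0}, {"x": 0, "y": 0, "z": 0, "spin": 0}, {"x": 0, "y": 0, "z": 0, "spin": 0}, {"x": 0, "y": 0, "z": 0, "spin": 0}]' --claw 0

```text
t: 5.48
eef_pos: [0.4669, 0.2133, 0.1058]
orientation: [1.202, 1.212, -1.217]
wrist_force: [0.1, 0.1, -0.4]
gripper_width: 0.0287
```

Call:
arm_command --commands '[{"x": 0, "y": 0, "z": 0, "spin": 0}, {"x": 0, "y": 0, "z": 0, "spin": 0}, {"x": 0, "y": 0, "z": 1, "spin": 0}, {"x": 0, "y": 0, "z": 2, "spin": 0}, {"x": 0, "y": 0, "z": 4, "spin": 0}, {"x": 0, "y": 0, "z": 5, "spin": 0}, {"x": 0, "y": 0, "z": 5, "spin": 0}]'

```text
t: 6.35
eef_pos: [0.4674, 0.2135, 0.1566]
orientation: [1.204, 1.211, -1.215]
wrist_force: [-0.4, -0.5, -1.3]
gripper_width: 0.0252
```

```bash
python3 look.py e wrist scene
```

```text
{'t': np.float64(6.35), 'q': array([-0.0727,  0.4047, -0.6024,  1.8864,  0.2781,  0.9417, -0.8044]), 'eef_pos': array([0.4674, 0.2135, 0.1566]), 'wrist_force': array([-0.3695, -0.5099, -1.3072]), 'gripper_width': np.float64(0.0252)}
yaz 0.01 xax [-0.006 -0.003 -1.   ]
```

View pics/scene_e.png

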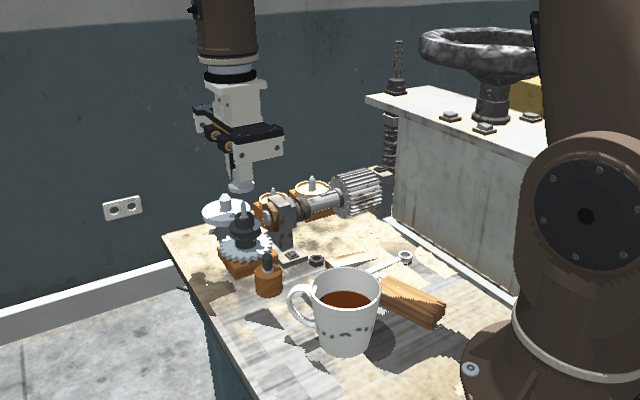

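Call:
arm_command --commands '[{"x": 2.5, "y": -2.6, "z": 0, "spin": 0}, {"x": 5.5, "y": -6, "z": 0, "spin": 0}, {"x": 8.5, "y": -9.2, "z": 0, "spin": 0}, {"x": 9.5, "y": -10.2, "z": 0, "spin": 0}, {"x": 9.5, "y": -10.2, "z": 0, "spin": 0}, {"x": 9.5, "y": -10.2, "z": 0, "spin": 0}]'

```text
t: 7.2
eef_pos: [0.5606, 0.1126, 0.1552]
orientation: [1.201, 1.214, -1.216]
wrist_force: [0.4, -0.2, -1.1]
gripper_width: 0.025
```

```bash
python3 look.py f wrist scene top
python3 - <<'E'
from h import *
o=np.load("pics/wrist_f.npy",allow_pickle=True)[0]; crop(o["d"],200,120,440,300,3.3,"wf.png")
o=np.load("pics/scene_f.npy",allow_pickle=True)[0]; crop(o["d"],200,100,360,240,4,"sf.png")
E
```

```text
{'t': np.float64(7.2), 'q': array([ 0.1025,  0.4877, -0.5552,  1.7502,  0.2977,  0.9987, -0.5636]), 'eef_pos': array([0.5606, 0.1126, 0.1552]), 'wrist_force': array([ 0.4192, -0.2123, -1.0706]), 'gripper_width': np.float64(0.025)}
yaz 0.13 xax [-0.009 -0.003 -1.   ]
```

View pics/wf.png

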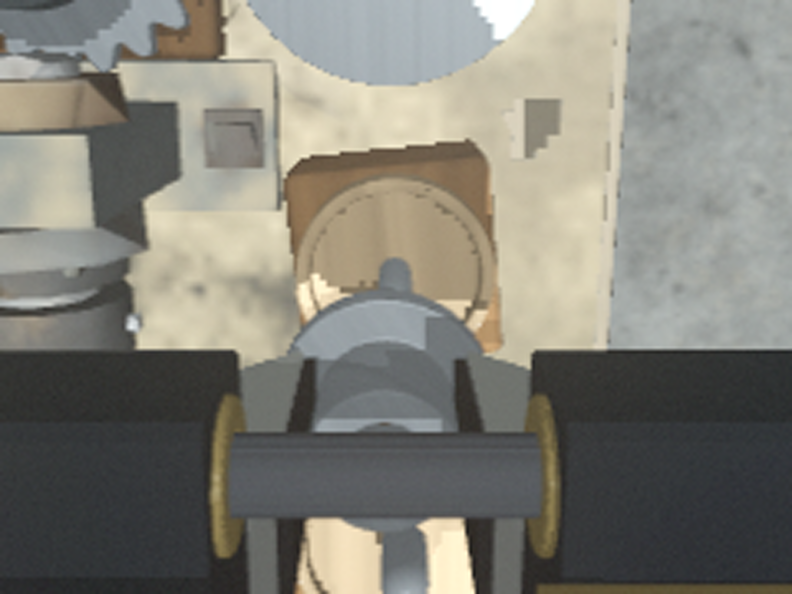

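View pics/sf.png

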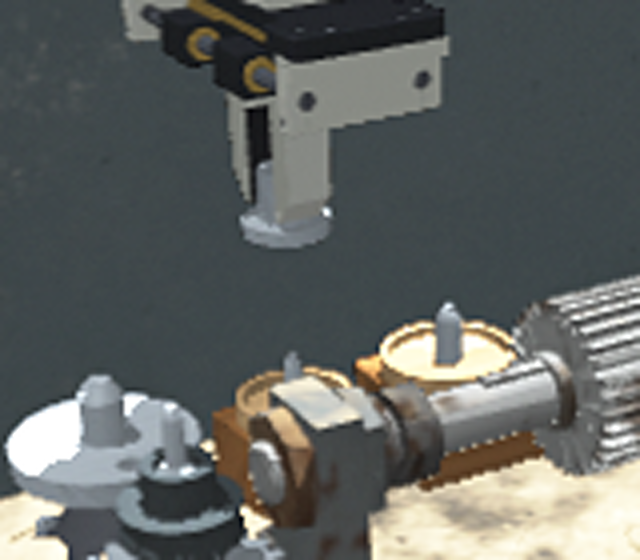

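View pics/top_f.png

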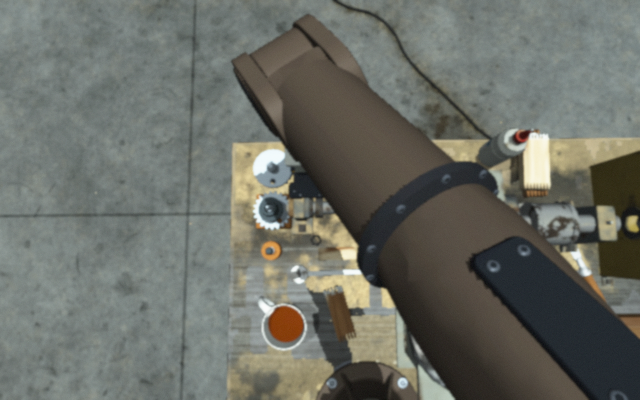

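Run:
```python
from h import *
o=np.load("pics/wrist_f.npy",allow_pickle=True)[0]; d,s=o["d"],o["s"]
c=lambda x,y:(200+(x-1.1)/3.3,120+(y-1.1)/3.3)
print(ray(d,c(396,268),.078,s), ray(d,c(300,275),.058,s),ray(d,c(496,275),.058,s),ray(d,c(397,178),.058,s))
# flange of held bush: top edge (far, +y) at flange top z; left/right extremes
z=s["eef_pos"][2]-.0115+.0
print(z,ray(d,c(388,297),z,s),ray(d,c(294,350),z,s),ray(d,c(484,350),z,s))
for P in [(.5606,.1126,.0),]: 
  c0=s["eef_pos"]
  zt=c0[2]-.0035; th=np.linspace(0,2*np.pi,13)
  pts=np.c_[c0[0]+.021*np.cos(th),c0[1]+.021*np.sin(th),th*0+zt-.004]
  uv=proj(d,pts,s); print(((uv-[200,120])*3.3+1.1).round(0).tolist())
```

```text
[0.56177707 0.11951481 0.078     ] [0.53429332 0.11214066 0.058     ] [0.59052538 0.11233625 0.058     ] [0.56202656 0.14027367 0.058     ]
0.1437233038592955 [0.56001284 0.13087614 0.1437233 ] [0.54175797 0.12007167 0.1437233 ] [0.57866067 0.12023059 0.1437233 ]
[[500.0, 395.0], [487.0, 343.0], [447.0, 304.0], [391.0, 289.0], [335.0, 303.0], [295.0, 342.0], [281.0, 394.0], [297.0, 444.0], [337.0, 480.0], [390.0, 493.0], [444.0, 480.0], [484.0, 445.0], [500.0, 395.0]]
```

Call:
arm_command --commands '[{"x": 0.15, "y": 0, "z": -2, "spin": 0}, {"x": 0.15, "y": 0, "z": -4, "spin": 0}, {"x": 0.15, "y": 0, "z": -5.5, "spin": 0}, {"x": 0.15, "y": 0, "z": -5.5, "spin": 0}, {"x": 0.15, "y": 0, "z": -5.5, "spin": 0}]'

```text
t: 7.98
eef_pos: [0.5628, 0.1127, 0.1012]
orientation: [1.201, 1.213, -1.215]
wrist_force: [-0.2, 1.2, -0.9]
gripper_width: 0.0252
```

```bash
python3 look.py g wrist scene
python3 - <<'E'
from h import *
o=np.load("pics/wrist_g.npy",allow_pickle=True)[0]; crop(o["d"],200,120,440,300,3.3,"wf2.png")
o=np.load("pics/scene_g.npy",allow_pickle=True)[0]; crop(o["d"],200,100,360,240,4,"sf2.png")
E
```

```text
{'t': np.float64(7.975), 'q': array([ 0.0798,  0.5507, -0.5279,  1.8006,  0.3462,  0.8919, -0.6038]), 'eef_pos': array([0.5628, 0.1127, 0.1012]), 'wrist_force': array([-0.2259,  1.2007, -0.9036]), 'gripper_width': np.float64(0.0252)}
yaz 0.15 xax [-0.008 -0.004 -1.   ]
```

View pics/wf2.png

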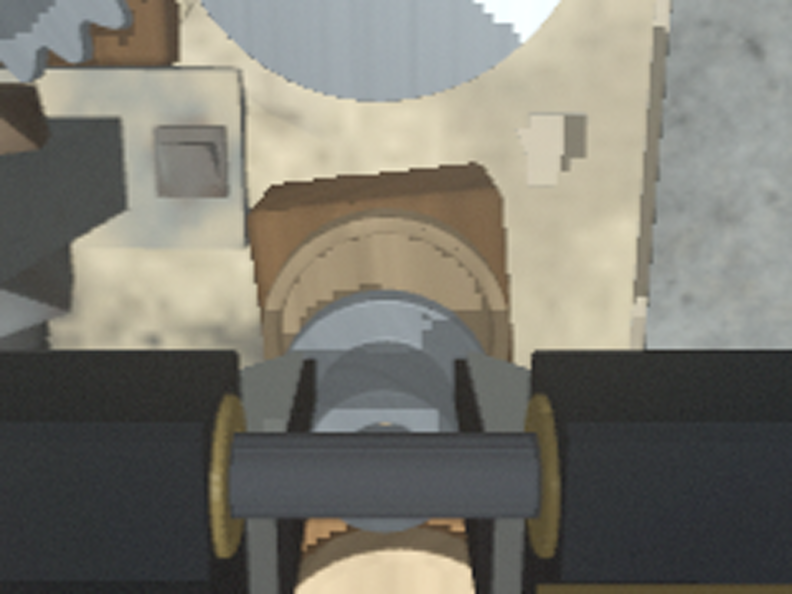

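View pics/sf2.png

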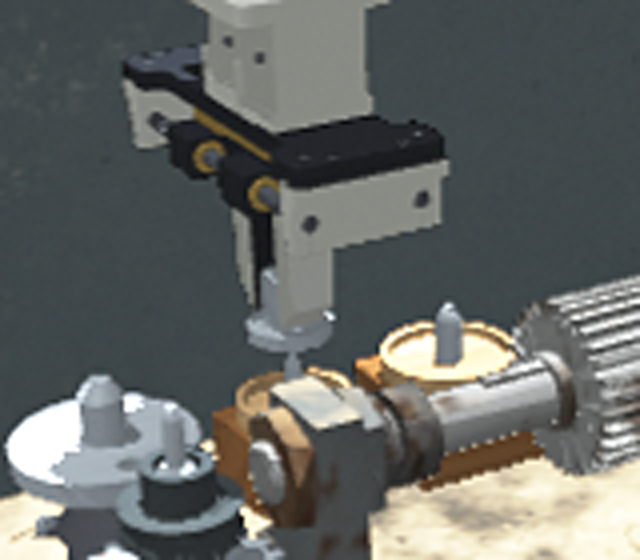

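Call:
arm_command --commands '[{"x": 0, "y": -0.05, "z": -1, "spin": 0}, {"x": 0, "y": -0.05, "z": -2, "spin": 0}, {"x": 0, "y": -0.05, "z": -3, "spin": 0}, {"x": 0, "y": -0.05, "z": -3.4, "spin": 0}, {"x": 0, "y": -0.05, "z": -3.6, "spin": 0}, {"x": 0, "y": -0.05, "z": -3.6, "spin": 0}]'

```text
t: 8.82
eef_pos: [0.563, 0.1122, 0.0654]
orientation: [1.202, 1.213, -1.214]
wrist_force: [-0.8, 0.9, -2.3]
gripper_width: 0.0257
```

Call:
arm_command --commands '[{"x": 0, "y": 0, "z": -0.1, "spin": 0}, {"x": 0, "y": 0, "z": -0.1, "spin": 0}, {"x": 0, "y": 0, "z": -0.1, "spin": 0}, {"x": 0, "y": 0, "z": -0.1, "spin": 0}, {"x": 0, "y": 0, "z": -0.1, "spin": 0}]' --claw 55

```text
t: 9.45
eef_pos: [0.5631, 0.1122, 0.0645]
orientation: [1.202, 1.213, -1.214]
wrist_force: [-0.4, 0.5, -0.5]
gripper_width: 0.0506
```

Call:
arm_command --commands '[{"x": 0, "y": 0, "z": 1, "spin": 0}, {"x": 0, "y": 0, "z": 3, "spin": 0}, {"x": 0, "y": 0, "z": 6, "spin": 0}, {"x": 0, "y": 0, "z": 10, "spin": 0}, {"x": -3, "y": 4, "z": 12, "spin": 0}, {"x": -7, "y": 8, "z": 12, "spin": 0}, {"x": -9.6, "y": 10.1, "z": 12, "spin": 0}, {"x": -9.6, "y": 10.1, "z": 12, "spin": 0}, {"x": -9.6, "y": 10.1, "z": 12, "spin": 0}]'

```text
t: 10.58
eef_pos: [0.4678, 0.2127, 0.1849]
orientation: [1.202, 1.212, -1.214]
wrist_force: [1.3, -0.9, -1.1]
gripper_width: 0.0505
```

```bash
python3 look.py h wrist scene
python3 - <<'E'
from h import *
o=np.load("pics/wrist_h.npy",allow_pickle=True)[0]; crop(o["d"],200,120,440,300,3.3,"wh.png")
o=np.load("pics/scene_h.npy",allow_pickle=True)[0]; crop(o["d"],190,130,350,270,4,"sh.png")
E
```

```text
{'t': np.float64(10.575), 'q': array([-0.0557,  0.3729, -0.617 ,  1.8519,  0.2521,  1.0027, -0.7769]), 'eef_pos': array([0.4678, 0.2127, 0.1849]), 'wrist_force': array([ 1.3088, -0.8538, -1.1003]), 'gripper_width': np.float64(0.0505)}
yaz 0.11 xax [-0.006 -0.004 -1.   ]
```

View pics/wh.png

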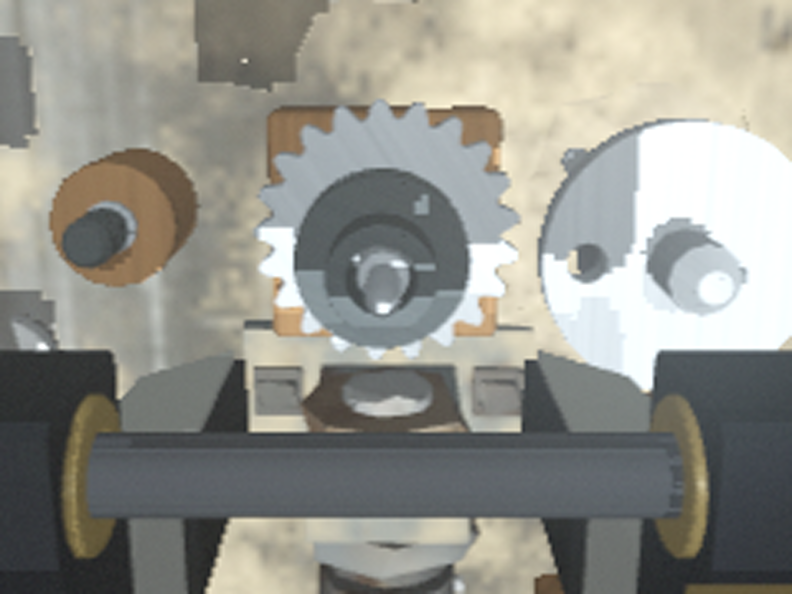

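View pics/sh.png

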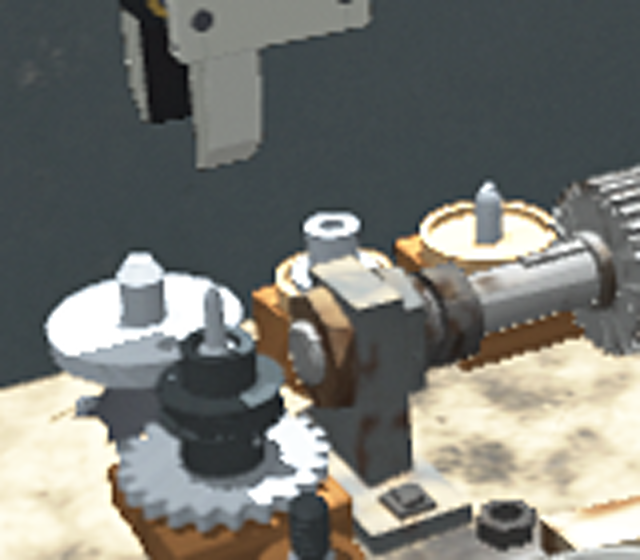

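Run:
```python
from h import *
o=np.load("pics/wrist_h.npy",allow_pickle=True)[0]; d,s=o["d"],o["s"]
c=lambda x,y:(200+(x-1.1)/3.3,120+(y-1.1)/3.3)
for n,uv,z in [("rim",(381,257),.076),("spindle",(384,306),.12),("plate",(390,230),.038),("pin",(90,240),.069),("spig",(715,288),.093),("hole",(588,263),.062),("rimL",(293,257),.076),("rimR",(470,257),.076)]: print(n,ray(d,c(*uv),z,s).round(4))
```

```text
rim [0.465  0.2147 0.076 ]
spindle [0.4662 0.2128 0.12  ]
plate [0.4676 0.2147 0.038 ]
pin [0.376  0.2181 0.069 ]
spig [0.5591 0.2101 0.093 ]
hole [0.5299 0.2094 0.062 ]
rimL [0.4387 0.2146 0.076 ]
rimR [0.4915 0.2147 0.076 ]
```

Call:
arm_command --commands '[{"x": -0.2, "y": 0.15, "z": -3, "spin": 0}, {"x": -0.2, "y": 0.15, "z": -6, "spin": 0}, {"x": -0.2, "y": 0.15, "z": -8.5, "spin": 0}, {"x": -0.2, "y": 0.15, "z": -9, "spin": 0}, {"x": -0.2, "y": 0.15, "z": -9, "spin": 0}, {"x": -0.2, "y": 0.15, "z": -9, "spin": 0}]'

```text
t: 11.42
eef_pos: [0.4668, 0.214, 0.0955]
orientation: [1.205, 1.211, -1.214]
wrist_force: [-0.6, -0.4, 0.4]
gripper_width: 0.0503
```

Call:
arm_command --commands '[{"x": -0.1, "y": 0, "z": -1, "spin": 0}, {"x": -0.1, "y": 0, "z": -1.65, "spin": 0}, {"x": -0.1, "y": 0, "z": -1.65, "spin": 0}]'

```text
t: 11.8
eef_pos: [0.4654, 0.2137, 0.0784]
orientation: [1.204, 1.211, -1.215]
wrist_force: [-1.0, 0.6, -0.3]
gripper_width: 0.0507
```

Call:
arm_command --commands '[{"x": 0, "y": 0, "z": 0, "spin": 0}, {"x": 0, "y": 0, "z": 0, "spin": 0}, {"x": 0, "y": 0, "z": 0, "spin": 0}, {"x": 0, "y": 0, "z": 0, "spin": 0}]' --claw 0

```text
t: 12.3
eef_pos: [0.4655, 0.2138, 0.0785]
orientation: [1.204, 1.211, -1.215]
wrist_force: [-0.2, 0.8, 0.7]
gripper_width: 0.0317
```

Call:
arm_command --commands '[{"x": 0, "y": 0, "z": 0, "spin": 0}, {"x": 0, "y": 0, "z": 1, "spin": 0}, {"x": 0, "y": 0, "z": 2.5, "spin": 0}, {"x": 0, "y": 0, "z": 5, "spin": 0}, {"x": 0, "y": 0, "z": 8, "spin": 0}, {"x": 0, "y": 0, "z": 9, "spin": 0}, {"x": 0, "y": 0, "z": 9, "spin": 0}]'

```text
t: 13.18
eef_pos: [0.4658, 0.2138, 0.1691]
orientation: [1.205, 1.21, -1.214]
wrist_force: [0.2, -1.0, -2.0]
gripper_width: 0.0314
```

```bash
python3 look.py i wrist
python3 - <<'E'
from h import *
o=np.load("pics/wrist_i.npy",allow_pickle=True)[0]; crop(o["d"],200,120,440,300,3.3,"wi.png")
E
```

```text
{'t': np.float64(13.175), 'q': array([-0.0634,  0.3883, -0.6142,  1.8756,  0.2681,  0.966 , -0.798 ]), 'eef_pos': array([0.4658, 0.2138, 0.1691]), 'wrist_force': array([ 0.1557, -0.9723, -1.9931]), 'gripper_width': np.float64(0.0314)}
yaz -0.01 xax [-0.004 -0.003 -1.   ]
```

View pics/wi.png

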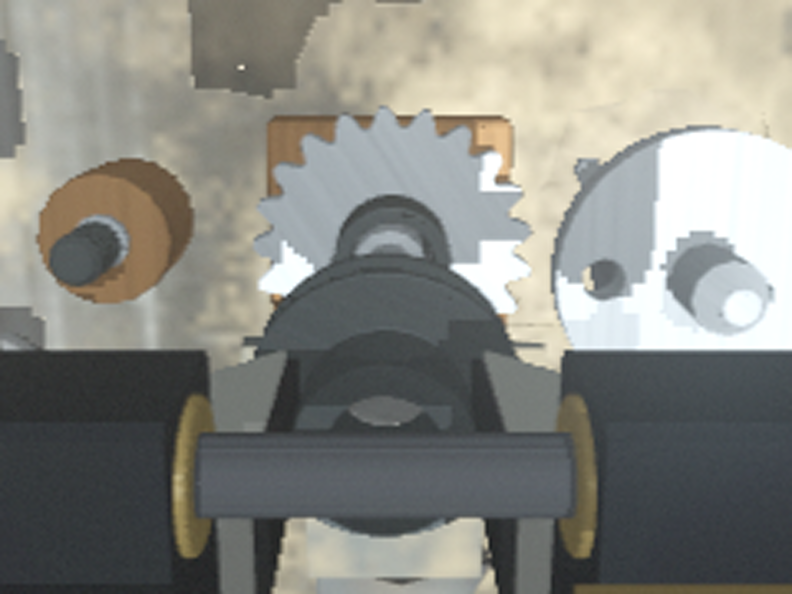

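Call:
arm_command --commands '[{"x": 2, "y": -3, "z": 0, "spin": 0}, {"x": 4.5, "y": -8, "z": 0, "spin": 0}, {"x": 7, "y": -13, "z": 0, "spin": 0}, {"x": 9.3, "y": -17.5, "z": 0, "spin": 0}, {"x": 9.9, "y": -19, "z": 0, "spin": 0}, {"x": 9.9, "y": -19, "z": -1.5, "spin": 0}, {"x": 9.9, "y": -19, "z": -3, "spin": 0}, {"x": 9.9, "y": -19, "z": -4, "spin": 0}, {"x": 9.9, "y": -19, "z": -4, "spin": 0}, {"x": 9.9, "y": -19, "z": -4, "spin": 0}]'

```text
t: 14.48
eef_pos: [0.5645, 0.0241, 0.1285]
orientation: [1.204, 1.211, -1.214]
wrist_force: [0.1, 0.4, -2.0]
gripper_width: 0.0312
```

```bash
python3 look.py j wrist scene
python3 - <<'E'
from h import *
o=np.load("pics/wrist_j.npy",allow_pickle=True)[0]; crop(o["d"],200,120,440,300,3.3,"wj.png")
o=np.load("pics/scene_j.npy",allow_pickle=True)[0]; crop(o["d"],220,100,380,240,4,"sj.png")
E
```

```text
{'t': np.float64(14.475), 'q': array([ 0.241 ,  0.5021, -0.5308,  1.7996,  0.3115,  0.9299, -0.4253]), 'eef_pos': array([0.5645, 0.0241, 0.1285]), 'wrist_force': array([ 0.1132,  0.3732, -1.959 ]), 'gripper_width': np.float64(0.0312)}
yaz 0.04 xax [-0.005 -0.003 -1.   ]
```

View pics/wj.png

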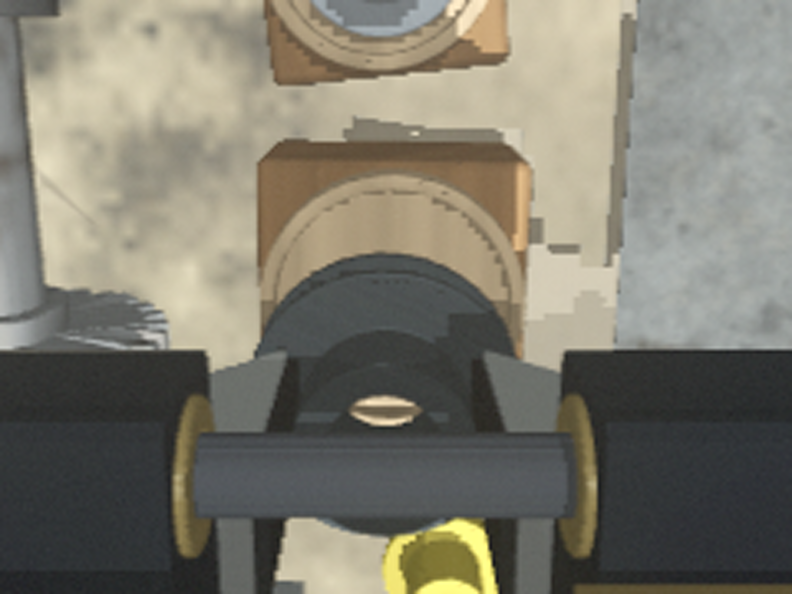

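View pics/sj.png

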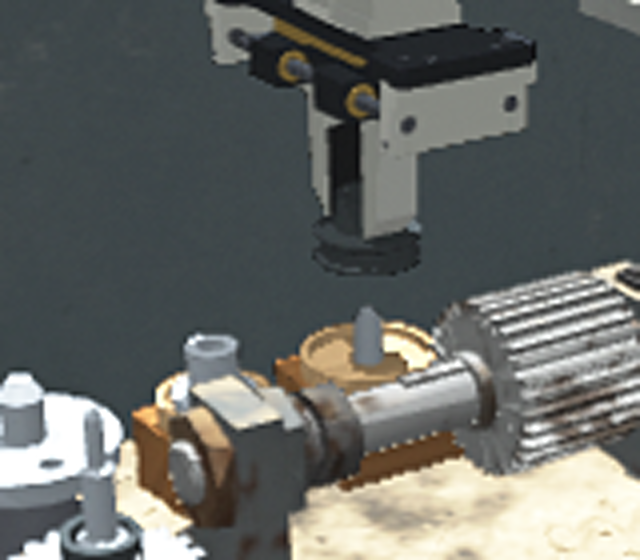

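Run:
```python
from h import *
o=np.load("pics/wrist_j.npy",allow_pickle=True)[0]; d,s=o["d"],o["s"]
c=lambda x,y:(200+(x-1.1)/3.3,120+(y-1.1)/3.3)
for n,uv,z in [("L",(260,295),.058),("R",(524,295),.058),("T",(391,174),.058),("blockL",(258,155),.052),("blockR",(530,155),.052),("block top",(390,142),.0)]: print(n,ray(d,c(*uv),z,s).round(4))
th=np.linspace(0,np.pi,7);c0=s["eef_pos"]
pts=np.c_[c0[0]+.027*np.cos(th),c0[1]+.027*np.sin(th),th*0+c0[2]-.0025]
print(((proj(d,pts,s)-[200,120])*3.3+1.1).round(0).tolist())
for cx,cy in [(.5645,.0225),(.566,.0235)]:
  print(((proj(d,np.c_[cx+.031*np.cos(th),cy+.031*np.sin(th),th*0+.058],s)-[200,120])*3.3+1.1).round(0).tolist())
```

```text
L [0.5309 0.0255 0.058 ]
R [0.599  0.0255 0.058 ]
T [0.5647 0.057  0.058 ]
blockL [0.5308 0.0609 0.052 ]
blockR [0.6001 0.0609 0.052 ]
block top [0.5644 0.058  0.    ]
[[535.0, 405.0], [518.0, 336.0], [465.0, 284.0], [391.0, 264.0], [316.0, 284.0], [263.0, 336.0], [246.0, 404.0]]
[[510.0, 306.0], [496.0, 248.0], [452.0, 204.0], [390.0, 188.0], [329.0, 204.0], [285.0, 248.0], [271.0, 306.0]]
[[516.0, 303.0], [502.0, 244.0], [458.0, 200.0], [396.0, 184.0], [335.0, 200.0], [291.0, 244.0], [276.0, 302.0]]
```

Call:
arm_command --commands '[{"x": 0.05, "y": -0.15, "z": -1, "spin": 0}, {"x": 0.05, "y": -0.15, "z": -2, "spin": 0}, {"x": 0.05, "y": -0.15, "z": -3, "spin": 0}, {"x": 0.05, "y": -0.15, "z": -4, "spin": 0}, {"x": 0.05, "y": -0.15, "z": -5, "spin": 0}, {"x": 0.05, "y": -0.15, "z": -5.6, "spin": 0}, {"x": 0.05, "y": -0.15, "z": -5.6, "spin": 0}]'

```text
t: 15.45
eef_pos: [0.565, 0.0223, 0.0723]
orientation: [1.204, 1.211, -1.215]
wrist_force: [-0.2, -0.3, -1.0]
gripper_width: 0.0316
```

Call:
arm_command --commands '[{"x": 0, "y": 0, "z": -0.1, "spin": 0}, {"x": 0, "y": 0, "z": -0.1, "spin": 0}, {"x": 0, "y": 0, "z": -0.1, "spin": 0}, {"x": 0, "y": 0, "z": -0.1, "spin": 0}, {"x": 0, "y": 0, "z": -0.1, "spin": 0}]' --claw 60

```text
t: 16.08
eef_pos: [0.565, 0.0223, 0.0714]
orientation: [1.204, 1.211, -1.215]
wrist_force: [-0.3, -0.1, -0.2]
gripper_width: 0.0549
```

Call:
arm_command --commands '[{"x": 0, "y": 0, "z": 1, "spin": 0}, {"x": 0, "y": 0, "z": 3, "spin": 0}, {"x": 0, "y": 0, "z": 7, "spin": 0}, {"x": 0, "y": 0, "z": 12, "spin": 0}, {"x": -2.5, "y": 5, "z": 14, "spin": 3}, {"x": -5, "y": 10, "z": 14, "spin": 10}, {"x": -7.5, "y": 15, "z": 14, "spin": 15}, {"x": -9.8, "y": 19.1, "z": 14, "spin": 18}, {"x": -9.8, "y": 19.1, "z": 14, "spin": 18}, {"x": -9.8, "y": 19.1, "z": 14, "spin": 18}]'

```text
t: 17.32
eef_pos: [0.4674, 0.2127, 0.2118]
orientation: [0.969, 1.341, -0.98]
wrist_force: [0.8, -0.8, 0.9]
gripper_width: 0.0554
```

```bash
python3 look.py k wrist scene
python3 - <<'E'
from h import *
o=np.load("pics/wrist_k.npy",allow_pickle=True)[0]; crop(o["d"],200,120,440,300,3.3,"wk.png")
o=np.load("pics/scene_k.npy",allow_pickle=True)[0]; crop(o["d"],190,130,350,270,4,"sk.png")
E
```

```text
{'t': np.float64(17.325), 'q': array([ 0.0115,  0.3608, -0.7066,  1.814 ,  0.2671,  1.07  , -0.4807]), 'eef_pos': array([0.4674, 0.2127, 0.2118]), 'wrist_force': array([ 0.7865, -0.7635,  0.8538]), 'gripper_width': np.float64(0.0554)}
yaz 17.98 xax [-0.003 -0.006 -1.   ]
```

View pics/wk.png

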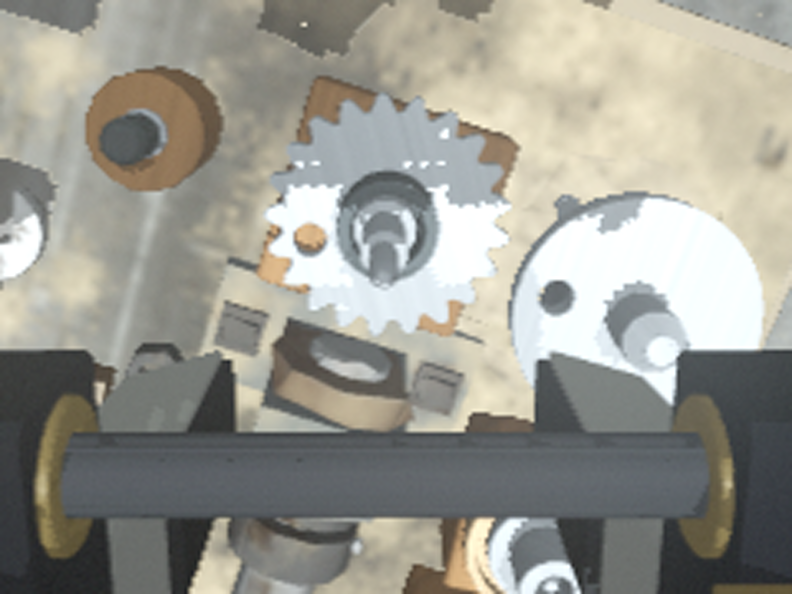

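View pics/sk.png

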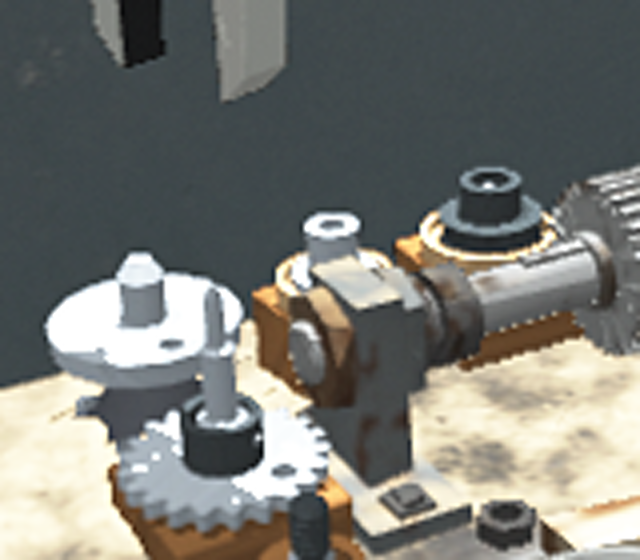

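Run:
```python
from h import *
o=np.load("pics/wrist_k.npy",allow_pickle=True)[0]; d,s=o["d"],o["s"]
c=lambda x,y:(200+(x-1.1)/3.3,120+(y-1.1)/3.3)
g={}
for n,uv,z in [("plate",(388,213),.038),("boss",(387,213),.060),("shole",(310,237),.038),("spindle",(384,275),.12),("hub",(638,314),.062),("hole",(557,298),.062),("spig",(661,350),.093),("pin",(120,142),.069)]: g[n]=ray(d,c(*uv),z,s);print(n,g[n].round(4))
a=lambda v:np.degrees(np.arctan2(v[1],v[0]))
print(a(g["shole"]-g["plate"]),a(g["hole"]-g["hub"]), np.linalg.norm((g["shole"]-g["plate"])[:2]))
# test overlay
im=d["image"][:,:,::-1].copy()
th=np.linspace(0,2*np.pi,60)
for cx,cy,rr,z in [(.4668,.2135,.0455,.038),(.4668,.2135,.018,.060),(.560,.210,.044,.062)]:
    p=proj(d,np.c_[cx+rr*np.cos(th),cy+rr*np.sin(th),th*0+z],s)
    for q in p: 
        if 0<q[0]<640 and 0<q[1]<400: im[int(round(q[1])),int(round(q[0]))]=(0,0,255)
cv2.imwrite("pics/ov.png",cv2.resize(im[120:300,200:440],None,fx=3.3,fy=3.3,interpolation=cv2.INTER_NEAREST))
```

```text
plate [0.466  0.2152 0.038 ]
boss [0.4643 0.2192 0.06  ]
shole [0.4413 0.1977 0.038 ]
spindle [0.4655 0.2134 0.12  ]
hub [0.5588 0.2125 0.062 ]
hole [0.5299 0.2092 0.062 ]
spig [0.5589 0.2102 0.093 ]
pin [0.3736 0.2165 0.069 ]
-144.64700105258808 -173.54283908083949 0.030214731799453266
```

View pics/ov.png

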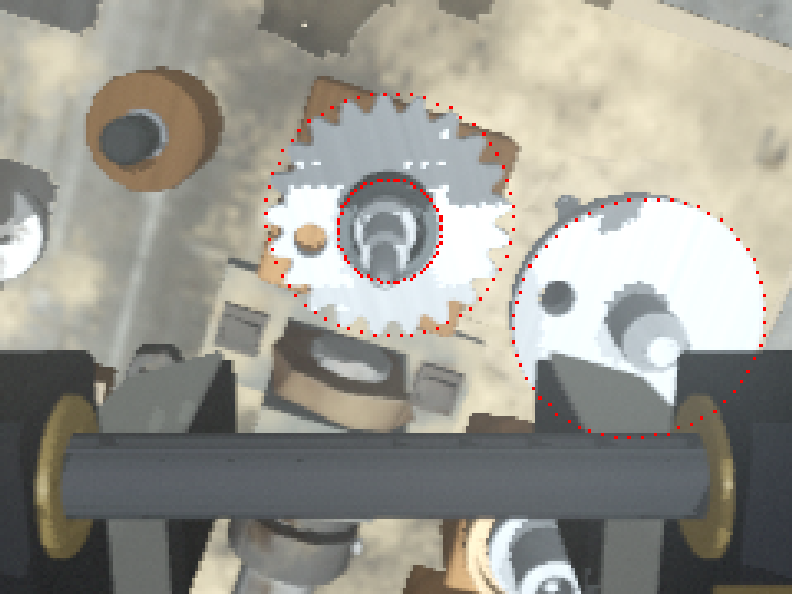

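Call:
arm_command --commands '[{"x": -0.15, "y": 0.1, "z": -5, "spin": 0}, {"x": -0.15, "y": 0.1, "z": -10, "spin": 0}, {"x": -0.15, "y": 0.1, "z": -13, "spin": 0}, {"x": -0.15, "y": 0.1, "z": -13, "spin": 0}, {"x": -0.15, "y": 0.1, "z": -13, "spin": 0}]' --claw 53

```text
t: 18.05
eef_pos: [0.4673, 0.2129, 0.0826]
orientation: [0.972, 1.339, -0.982]
wrist_force: [0.5, 0.4, 0.3]
gripper_width: 0.0491
```

```bash
python3 look.py l wrist scene
python3 - <<'E'
from h import *
o=np.load("pics/wrist_l.npy",allow_pickle=True)[0]; crop(o["d"],200,120,440,300,3.3,"wl.png")
o=np.load("pics/scene_l.npy",allow_pickle=True)[0]; crop(o["d"],190,130,350,270,4,"sl.png")
E
```

```text
{'t': np.float64(18.05), 'q': array([-0.0691,  0.5154, -0.6269,  1.9612,  0.4182,  0.801 , -0.6225]), 'eef_pos': array([0.4673, 0.2129, 0.0826]), 'wrist_force': array([0.5177, 0.3557, 0.3038]), 'gripper_width': np.float64(0.0491)}
yaz 17.8 xax [-0.003 -0.005 -1.   ]
```

View pics/wl.png

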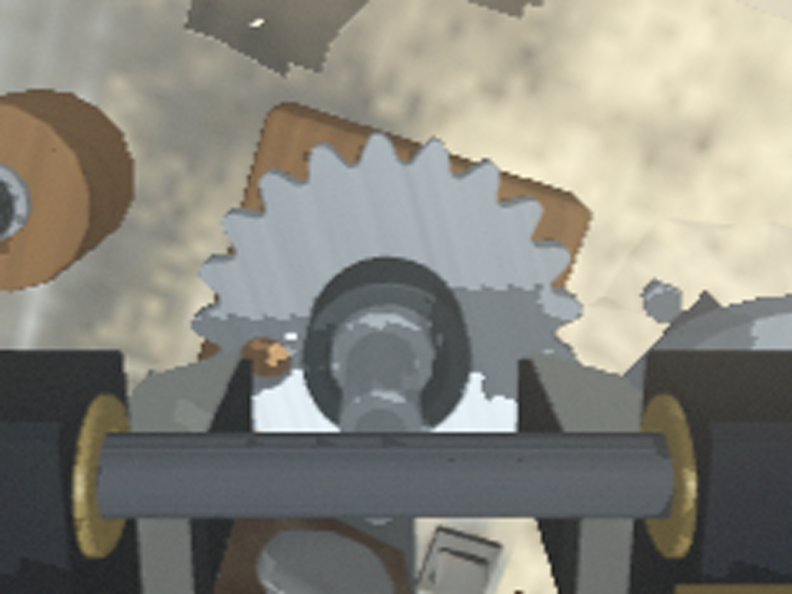

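View pics/sl.png

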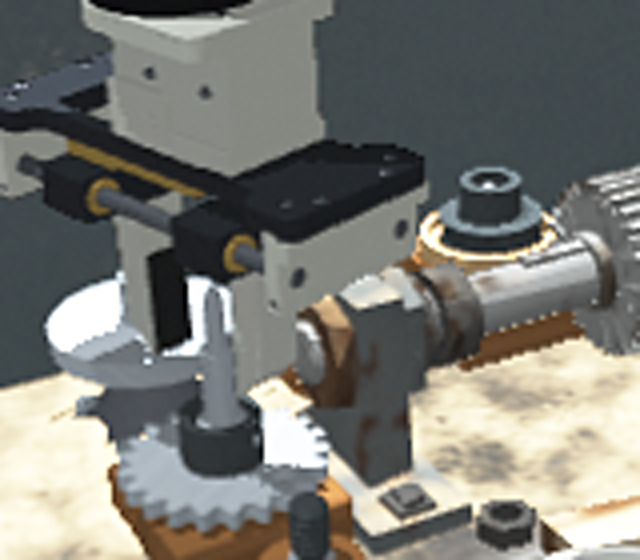

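Call:
arm_command --commands '[{"x": -0.15, "y": 0.1, "z": -1, "spin": 0}, {"x": -0.15, "y": 0.1, "z": -2, "spin": 0}, {"x": -0.15, "y": 0.1, "z": -2.2, "spin": 0}, {"x": -0.15, "y": 0.1, "z": -2.2, "spin": 0}]'

```text
t: 18.65
eef_pos: [0.4657, 0.2142, 0.0607]
orientation: [0.972, 1.339, -0.981]
wrist_force: [-0.2, -0.1, 0.1]
gripper_width: 0.0487
```

Call:
arm_command --commands '[{"x": 0, "y": 0, "z": -0.4, "spin": 0}, {"x": 0, "y": 0, "z": -0.4, "spin": 0}]'

```text
t: 18.9
eef_pos: [0.4656, 0.2141, 0.0565]
orientation: [0.972, 1.339, -0.981]
wrist_force: [0.7, -0.2, -0.2]
gripper_width: 0.0485
```

Call:
arm_command --commands '[{"x": 0, "y": 0, "z": -0.2, "spin": 0}, {"x": 0, "y": 0, "z": -0.3, "spin": 0}]'

```text
t: 19.15
eef_pos: [0.4656, 0.2141, 0.0534]
orientation: [0.972, 1.339, -0.981]
wrist_force: [-0.4, -0.3, -0.1]
gripper_width: 0.0491
```

```bash
python3 look.py m scene
python3 - <<'E'
from h import *
o=np.load("pics/scene_m.npy",allow_pickle=True)[0]; crop(o["d"],190,140,330,260,5,"sm.png")
E
```

```text
{'t': np.float64(19.15), 'q': array([-0.097 ,  0.5545, -0.5981,  1.9879,  0.4595,  0.7401, -0.6626]), 'eef_pos': array([0.4656, 0.2141, 0.0534]), 'wrist_force': array([-0.428 , -0.3163, -0.1252]), 'gripper_width': np.float64(0.0491)}
yaz 17.83 xax [-0.003 -0.005 -1.   ]
```

View pics/sm.png

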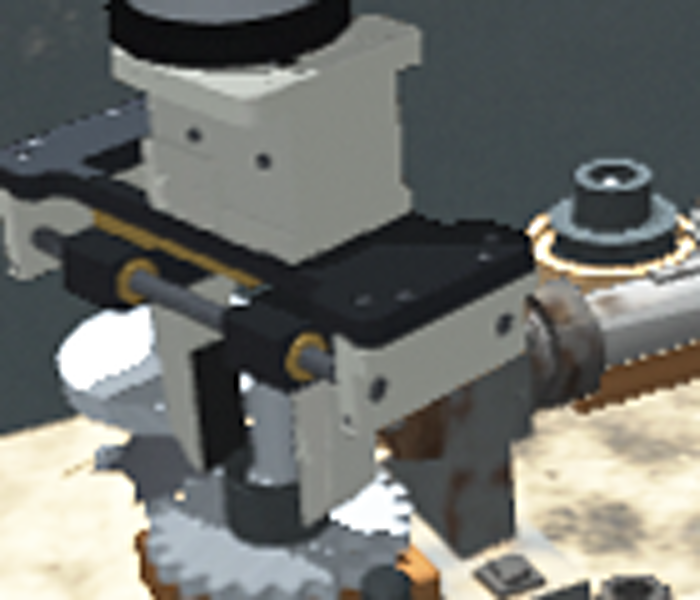

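Call:
arm_command --commands '[{"x": 0, "y": 0, "z": -0.2, "spin": 0}, {"x": 0, "y": 0, "z": -0.3, "spin": 0}]'

```text
t: 19.45
eef_pos: [0.4655, 0.214, 0.0501]
orientation: [0.972, 1.34, -0.982]
wrist_force: [-0.8, -0.5, 0.4]
gripper_width: 0.0488
```

Call:
arm_command --commands '[{"x": 0, "y": 0, "z": -0.2, "spin": 0}, {"x": 0, "y": 0, "z": -0.3, "spin": 0}]'

```text
t: 19.7
eef_pos: [0.4655, 0.214, 0.047]
orientation: [0.972, 1.34, -0.982]
wrist_force: [0.3, -0.2, 1.0]
gripper_width: 0.0487
```

Call:
arm_command --commands '[{"x": 0, "y": 0, "z": 0, "spin": 0}, {"x": 0, "y": 0, "z": 0, "spin": 0}, {"x": 0, "y": 0, "z": 0, "spin": 0}, {"x": 0, "y": 0, "z": 0, "spin": 0}, {"x": 0, "y": 0, "z": 0, "spin": 0}]' --claw 0

```text
t: 20.32
eef_pos: [0.4655, 0.214, 0.047]
orientation: [0.972, 1.34, -0.982]
wrist_force: [1.4, -0.0, -0.8]
gripper_width: 0.0351
```

Call:
arm_command --commands '[{"x": 0, "y": 0, "z": 1, "spin": 0}, {"x": 0, "y": 0, "z": 2, "spin": 0}, {"x": 0, "y": 0, "z": 4, "spin": 0}, {"x": 0, "y": 0, "z": 6.5, "spin": 0}, {"x": 0, "y": 0, "z": 9, "spin": 0}, {"x": 0, "y": 0, "z": 11, "spin": 0}, {"x": 0, "y": 0, "z": 11, "spin": 0}, {"x": 0, "y": 0, "z": 11, "spin": 0}]'

```text
t: 21.32
eef_pos: [0.4652, 0.2136, 0.1566]
orientation: [0.971, 1.34, -0.982]
wrist_force: [0.0, 0.1, -3.0]
gripper_width: 0.0351
```

```bash
python3 look.py n scene wrist
python3 - <<'E'
from h import *
o=np.load("pics/scene_n.npy",allow_pickle=True)[0]; crop(o["d"],190,100,350,240,4,"sn.png")
o=np.load("pics/wrist_n.npy",allow_pickle=True)[0]; crop(o["d"],200,120,440,300,3.3,"wn.png")
E
```

```text
{'t': np.float64(21.325), 'q': array([-0.0173,  0.4198, -0.6851,  1.888 ,  0.3252,  0.9529, -0.5419]), 'eef_pos': array([0.4652, 0.2136, 0.1566]), 'wrist_force': array([ 0.0199,  0.1251, -3.0143]), 'gripper_width': np.float64(0.0351)}
yaz 17.82 xax [-0.003 -0.006 -1.   ]
```

View pics/sn.png

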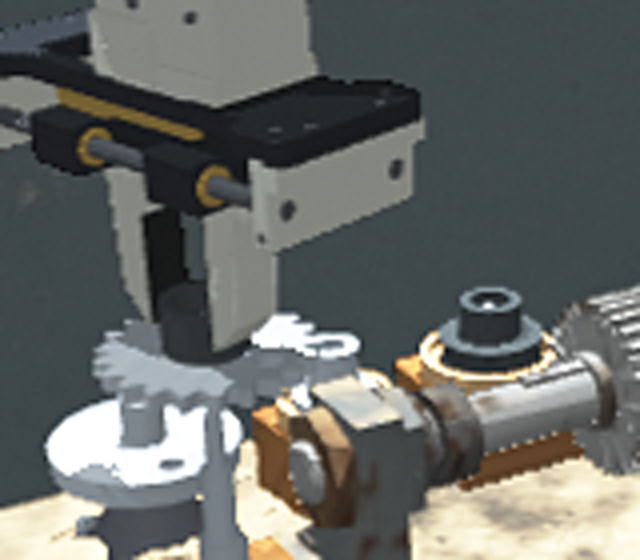

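View pics/wn.png

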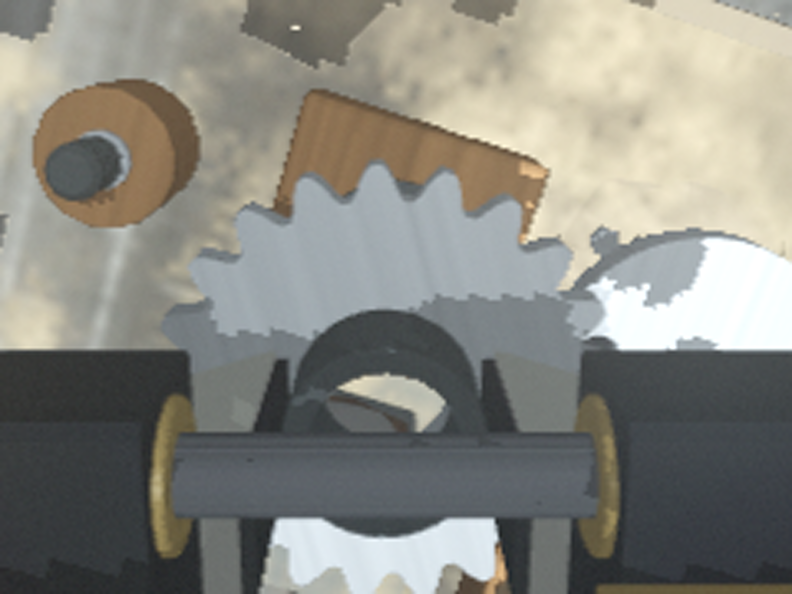

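Call:
arm_command --commands '[{"x": 2.5, "y": -0.1, "z": 0, "spin": -8}, {"x": 5, "y": -0.2, "z": 0, "spin": -17}, {"x": 8, "y": -0.3, "z": 0, "spin": -26}, {"x": 9.5, "y": -0.3, "z": 0, "spin": -34}, {"x": 9.5, "y": -0.3, "z": -1.5, "spin": -34}, {"x": 9.5, "y": -0.3, "z": -3, "spin": -34}, {"x": 9.5, "y": -0.3, "z": -3.5, "spin": -34}, {"x": 9.5, "y": -0.3, "z": -3.5, "spin": -34}, {"x": 9.5, "y": -0.3, "z": -3.5, "spin": -34}]'

```text
t: 22.55
eef_pos: [0.56, 0.2107, 0.1216]
orientation: [1.408, 1.065, -1.42]
wrist_force: [-0.4, 0.3, -2.6]
gripper_width: 0.0353
```

```bash
python3 look.py o scene wrist top
python3 - <<'E'
from h import *
o=np.load("pics/scene_o.npy",allow_pickle=True)[0]; crop(o["d"],190,100,350,240,4,"so.png")
o=np.load("pics/wrist_o.npy",allow_pickle=True)[0]; crop(o["d"],200,120,440,300,3.3,"wo.png")
E
```

```text
{'t': np.float64(22.55), 'q': array([-0.114 ,  0.5508, -0.4865,  1.7241,  0.3042,  0.9494, -1.0014]), 'eef_pos': array([0.56  , 0.2107, 0.1216]), 'wrist_force': array([-0.3897,  0.2551, -2.5721]), 'gripper_width': np.float64(0.0353)}
yaz -16.13 xax [-0.006 -0.002 -1.   ]
```

View pics/so.png

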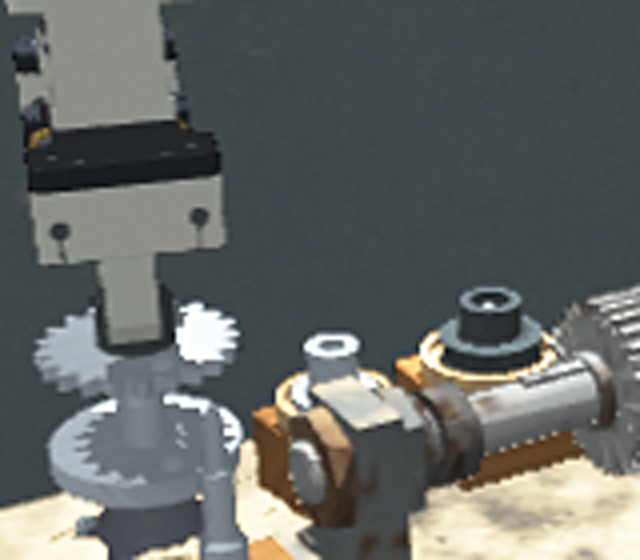

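View pics/wo.png

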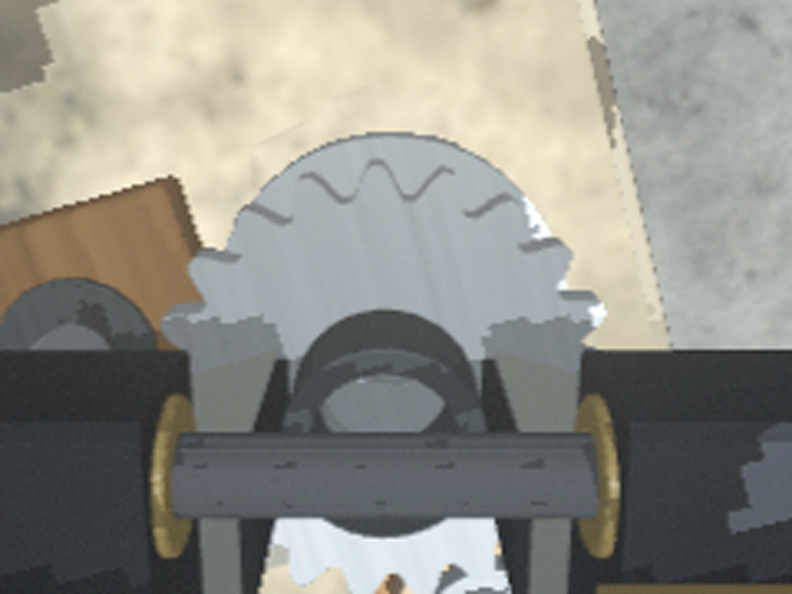

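View pics/top_o.png

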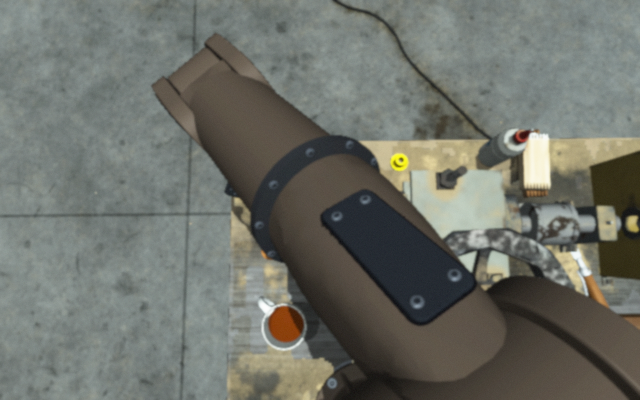

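Run:
```python
from h import *
o=np.load("pics/wrist_o.npy",allow_pickle=True)[0]; d,s=o["d"],o["s"]
im=d["image"][:,:,::-1].copy(); th=np.linspace(0,2*np.pi,80); c0=s["eef_pos"]
for cx,cy,rr,z,col in [(c0[0],c0[1],.0455,c0[2]-.009,(0,0,255)),(c0[0],c0[1],.018,c0[2]+.013,(0,255,0)),(.560,.2105,.044,.062,(255,0,0))]:
    p=proj(d,np.c_[cx+rr*np.cos(th),cy+rr*np.sin(th),th*0+z],s)
    for q in p: im[int(round(q[1])),int(round(q[0]))]=col
cv2.imwrite("pics/ov2.png",cv2.resize(im[120:300,200:440],None,fx=3.3,fy=3.3,interpolation=cv2.INTER_NEAREST))
```

```text
(no output)
```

View pics/ov2.png

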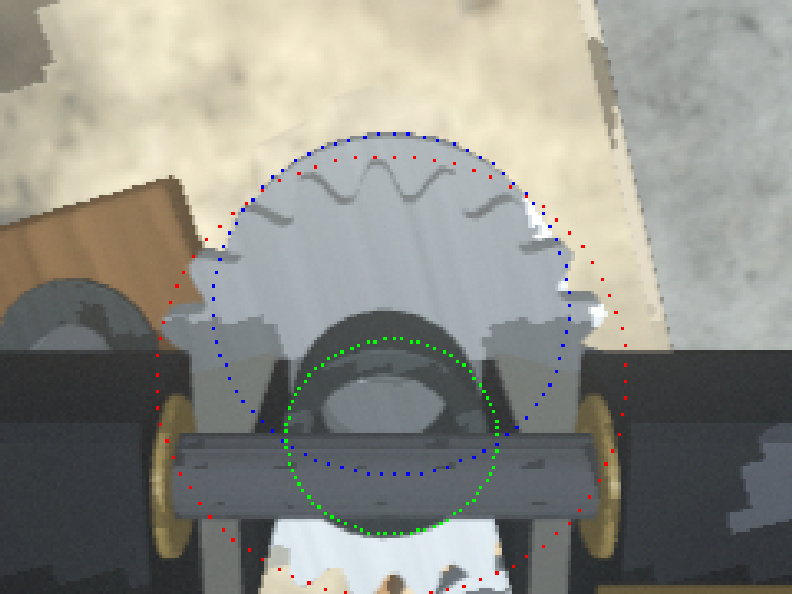

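Call:
arm_command --commands '[{"x": 0.1, "y": 0, "z": -0.8, "spin": 0}, {"x": 0.1, "y": 0, "z": -1.4, "spin": 0}, {"x": 0.1, "y": 0, "z": -1.8, "spin": 0}, {"x": 0.1, "y": 0, "z": -1.8, "spin": 0}]'

```text
t: 23.2
eef_pos: [0.5609, 0.2106, 0.1031]
orientation: [1.408, 1.065, -1.421]
wrist_force: [-0.5, 0.2, -2.2]
gripper_width: 0.0354
```

Call:
arm_command --commands '[{"x": 0, "y": 0, "z": -0.6, "spin": 0}, {"x": 0, "y": 0, "z": -1.2, "spin": 0}, {"x": 0, "y": 0, "z": -1.8, "spin": 0}, {"x": 0, "y": 0, "z": -1.8, "spin": 0}]'

```text
t: 23.7
eef_pos: [0.5605, 0.2104, 0.0845]
orientation: [1.407, 1.065, -1.422]
wrist_force: [-0.0, 1.5, -2.4]
gripper_width: 0.0352
```

Call:
arm_command --commands '[{"x": 0, "y": 0, "z": -0.3, "spin": 0}, {"x": 0, "y": 0, "z": -0.5, "spin": 0}, {"x": 0, "y": 0, "z": -0.5, "spin": 0}]'

```text
t: 24.08
eef_pos: [0.5604, 0.2103, 0.0793]
orientation: [1.407, 1.065, -1.422]
wrist_force: [-0.2, -0.4, -2.8]
gripper_width: 0.035
```

```bash
python3 look.py p scene wrist
python3 - <<'E'
from h import *
o=np.load("pics/scene_p.npy",allow_pickle=True)[0]; crop(o["d"],180,140,300,245,6,"sp.png")
o=np.load("pics/wrist_p.npy",allow_pickle=True)[0]; crop(o["d"],200,120,440,300,3.3,"wp.png")
E
```

```text
{'t': np.float64(24.075), 'q': array([-0.129 ,  0.6009, -0.466 ,  1.7588,  0.3367,  0.8711, -1.0281]), 'eef_pos': array([0.5604, 0.2103, 0.0793]), 'wrist_force': array([-0.2475, -0.3531, -2.7953]), 'gripper_width': np.float64(0.035)}
yaz -16.15 xax [-0.008 -0.003 -1.   ]
```

View pics/sp.png

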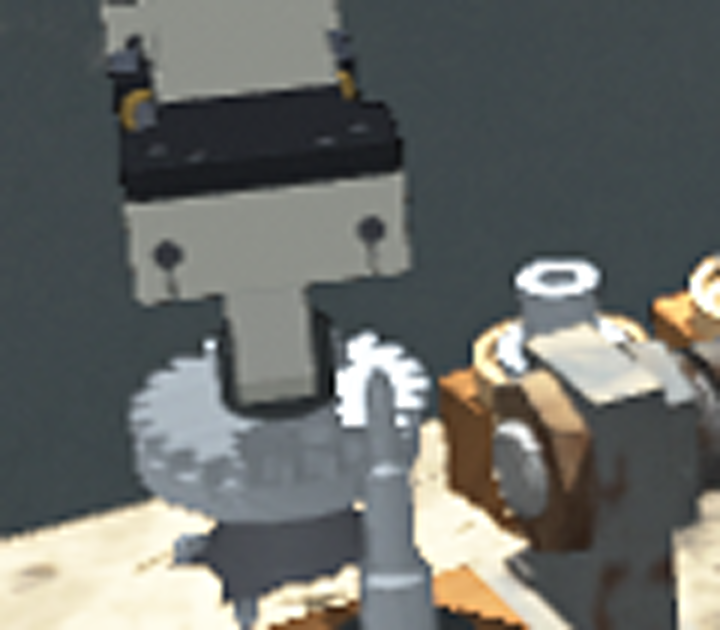

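View pics/wp.png

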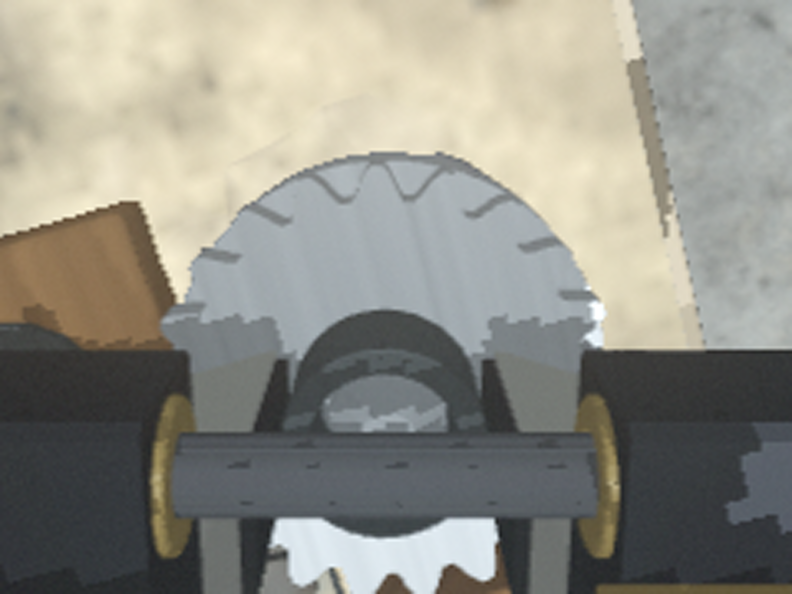

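Sprocket is on the hub spigot, nearly flush with the flange (wrist view: teeth tips align with flange edge). Release and back up to check hole alignment.

Call:
arm_command --commands '[{"x": 0, "y": 0, "z": -0.05, "spin": 0}, {"x": 0, "y": 0, "z": -0.05, "spin": 0}, {"x": 0, "y": 0, "z": -0.05, "spin": 0}, {"x": 0, "y": 0, "z": -0.05, "spin": 0}, {"x": 0, "y": 0, "z": -0.05, "spin": 0}]' --claw 58

```text
t: 24.8
eef_pos: [0.5606, 0.2104, 0.0791]
orientation: [1.407, 1.065, -1.421]
wrist_force: [0.1, 0.8, -0.3]
gripper_width: 0.0533
```

Call:
arm_command --commands '[{"x": 0, "y": 0, "z": 1, "spin": 0}, {"x": 0, "y": 0, "z": 3, "spin": 0}, {"x": 0, "y": 0, "z": 6, "spin": 0}, {"x": 0, "y": 0, "z": 10, "spin": 0}, {"x": -3, "y": 0, "z": 12, "spin": 6}, {"x": -3, "y": 0, "z": 12, "spin": 16}, {"x": -3, "y": 0, "z": 12, "spin": 16}, {"x": -3, "y": 0, "z": 12, "spin": 16}]'

```text
t: 25.8
eef_pos: [0.5308, 0.2101, 0.199]
orientation: [1.207, 1.207, -1.222]
wrist_force: [0.0, 0.0, 0.0]
gripper_width: 0.0534
```

```bash
python3 look.py q scene wrist
python3 - <<'E'
from h import *
o=np.load("pics/scene_q.npy",allow_pickle=True)[0]; crop(o["d"],180,160,300,265,6,"sq.png")
o=np.load("pics/wrist_q.npy",allow_pickle=True)[0]; crop(o["d"],180,130,440,300,3,"wq.png")
E
```

```text
{'t': np.float64(25.8), 'q': array([-0.0499,  0.4456, -0.5891,  1.7003,  0.2742,  1.0879, -0.7314]), 'eef_pos': array([0.5308, 0.2101, 0.199 ]), 'wrist_force': array([0.0184, 0.0032, 0.0352]), 'gripper_width': np.float64(0.0534)}
yaz -0.39 xax [-0.007 -0.005 -1.   ]
```

View pics/sq.png

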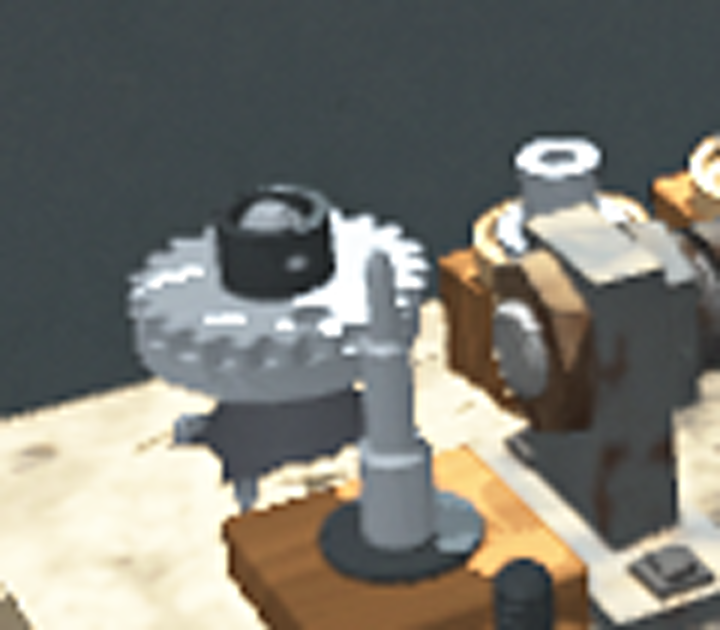

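View pics/wq.png

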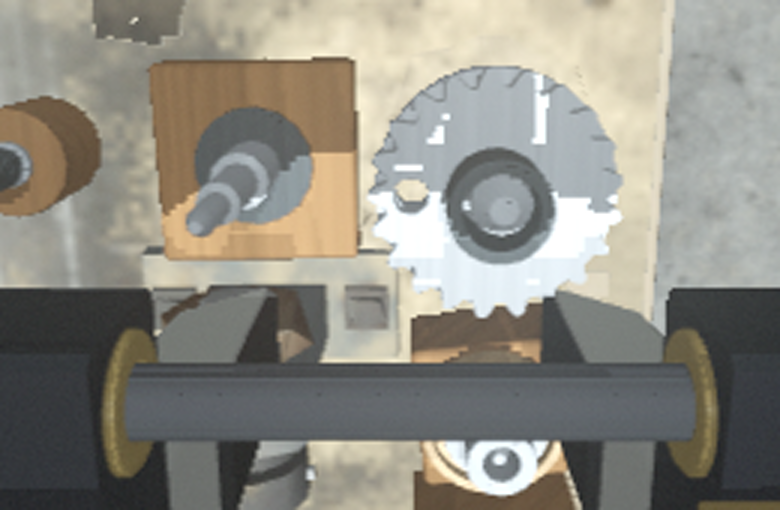

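Run:
```python
from h import *
o=np.load("pics/wrist_q.npy",allow_pickle=True)[0];d,s=o["d"],o["s"]
im=d["image"][:,:,::-1]; cv2.imwrite("pics/wq2.png",cv2.resize(im[145:240,295:395],None,fx=6,fy=6,interpolation=cv2.INTER_NEAREST))
c=lambda x,y:(180+(x-1)/3,130+(y-1)/3)
for n,uv,z in [("shole",(411,192),.070),("plate",(496,194),.070),("L",(369,200),.07),("R",(622,200),.07),("bossT",(500,201),.092)]: print(n,ray(d,c(*uv),z,s).round(4))
th=np.linspace(0,2*np.pi,120)
im=im.copy(); big=cv2.resize(im[145:240,295:395],None,fx=6,fy=6,interpolation=cv2.INTER_NEAREST)
for cx,cy,rr,z,col in [(.5605,.2105,.0455,.07,(0,0,255)),(.5305,.2095,.0065,.07,(0,255,0)),(.5305,.2095,.0065,.062,(255,0,0))]:
    for q in proj(d,np.c_[cx+rr*np.cos(th),cy+rr*np.sin(th),th*0+z],s): cv2.circle(big,(int((q[0]-294.5)*6),int((q[1]-144.5)*6)),1,col,-1)
cv2.imwrite("pics/wq3.png",big)
```

```text
shole [0.5293 0.2112 0.07  ]
plate [0.5592 0.2103 0.07  ]
L [0.5145 0.2084 0.07  ]
R [0.6037 0.2078 0.07  ]
bossT [0.5584 0.2132 0.092 ]
```

View pics/wq3.png

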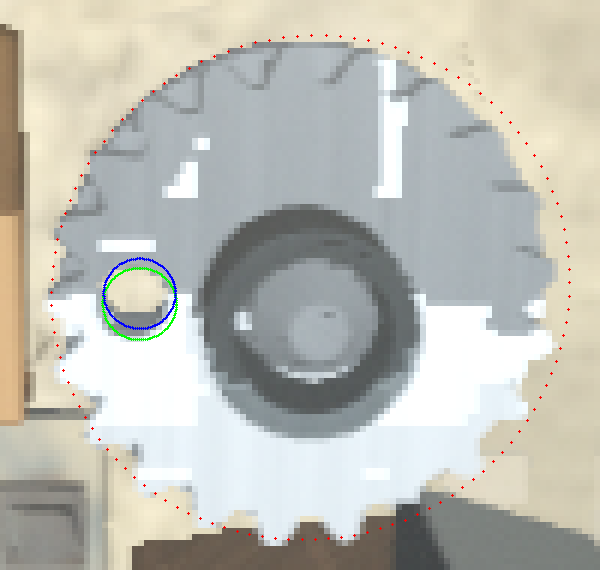

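Call:
arm_command --commands '[{"x": -2, "y": 0, "z": 1, "spin": 10}, {"x": -4, "y": 0, "z": 1, "spin": 20}, {"x": -6, "y": 0.2, "z": 1, "spin": 30}, {"x": -8, "y": 0.2, "z": 1, "spin": 40}, {"x": -10, "y": 0.4, "z": 1, "spin": 50}, {"x": -12, "y": 0.4, "z": 1, "spin": 60}, {"x": -14, "y": 0.5, "z": 1, "spin": 70}, {"x": -15.6, "y": 0.5, "z": 1, "spin": 80}, {"x": -15.6, "y": 0.5, "z": 1, "spin": 90}, {"x": -15.6, "y": 0.5, "z": 1, "spin": 90}]' --claw 50

```text
t: 27.15
eef_pos: [0.3748, 0.2151, 0.2087]
orientation: [0.001, 1.566, -0.012]
wrist_force: [0.6, -0.7, -1.5]
gripper_width: 0.0459
```

Call:
arm_command --commands '[{"x": 0, "y": 0, "z": -2, "spin": 0}, {"x": 0, "y": 0, "z": -2, "spin": 0}]'

```text
t: 27.4
eef_pos: [0.3743, 0.2146, 0.1878]
orientation: [0.004, 1.568, -0.016]
wrist_force: [-0.3, 0.0, 0.2]
gripper_width: 0.0461
```

```bash
python3 look.py r scene wrist
python3 - <<'E'
from h import *
o=np.load("pics/scene_r.npy",allow_pickle=True)[0]; crop(o["d"],180,130,340,270,4,"sr.png")
o=np.load("pics/wrist_r.npy",allow_pickle=True)[0]; crop(o["d"],180,130,440,300,3,"wr.png")
E
```

```text
{'t': np.float64(27.4), 'q': array([ 0.1994,  0.3299, -1.0328,  2.0114,  0.3481,  0.9893,  0.5519]), 'eef_pos': array([0.3743, 0.2146, 0.1878]), 'wrist_force': array([-0.3469,  0.0276,  0.1834]), 'gripper_width': np.float64(0.0461)}
yaz 89.3 xax [ 0.002 -0.008 -1.   ]
```

View pics/sr.png

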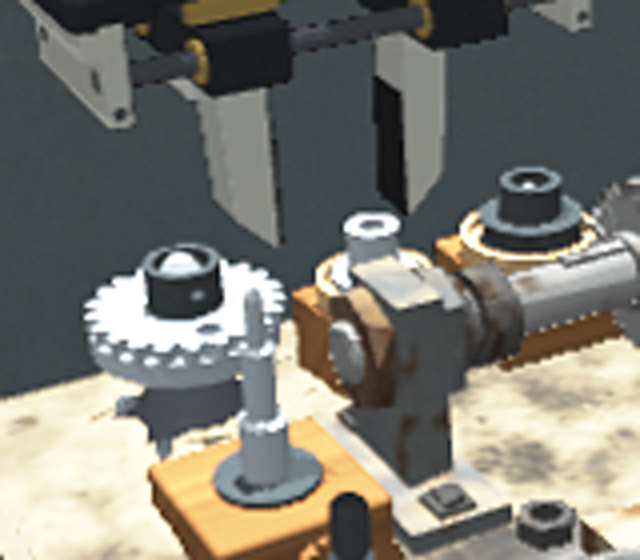

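View pics/wr.png

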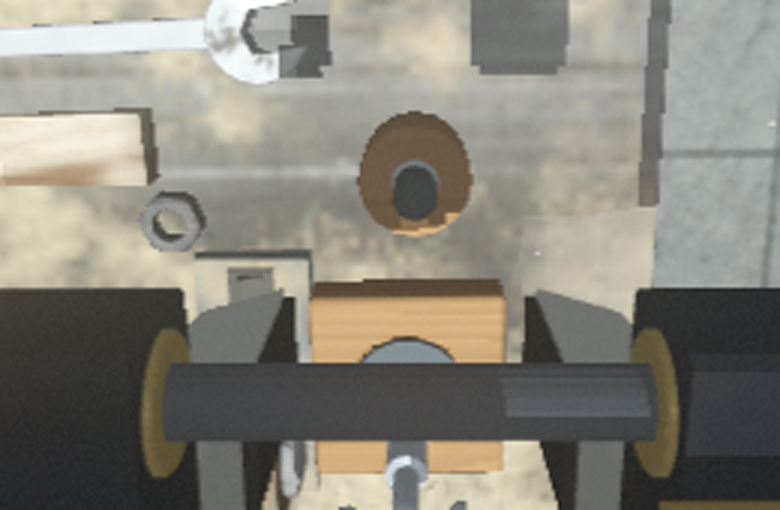

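Run:
```python
from h import *
o=np.load("pics/wrist_r.npy",allow_pickle=True)[0];d,s=o["d"],o["s"]
im=d["image"][:,:,::-1]
big=cv2.resize(im[150:250,270:370],None,fx=6,fy=6,interpolation=cv2.INTER_NEAREST)
th=np.linspace(0,2*np.pi,120)
for cx,cy,rr,z,col in [(.375,.2155,.022,.040,(0,0,255)),(.375,.2155,.008,.069,(0,255,0)),(.375,.2155,.009,.043,(255,0,0))]:
    for q in proj(d,np.c_[cx+rr*np.cos(th),cy+rr*np.sin(th),th*0+z],s): cv2.circle(big,(int((q[0]-269.5)*6),int((q[1]-149.5)*6)),1,col,-1)
cv2.imwrite("pics/wr3.png",big)
```

```text
(no output)
```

View pics/wr3.png

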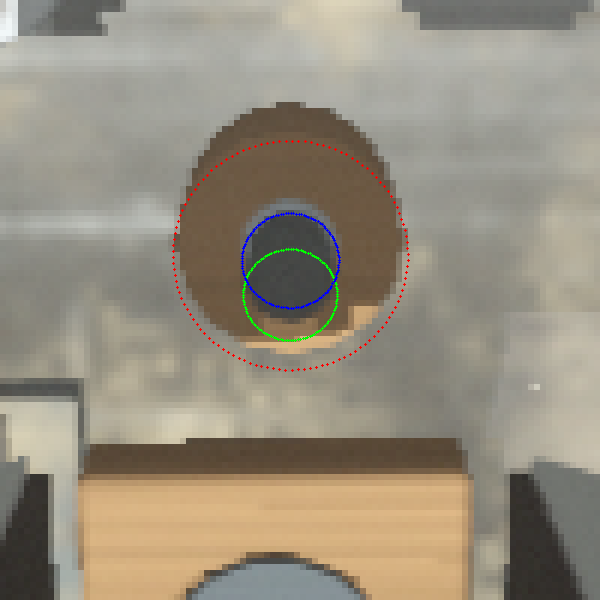

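```bash
python3 - <<'E'
from h import *
o=np.load("pics/wrist_r.npy",allow_pickle=True)[0];d,s=o["d"],o["s"]
P=[(.4665-.041,.2135+.041,.026),(.4665-.041,.2135-.041,.026),(.4665,.2135,.12),(.375,.2155,.069),(.399,.114,.013)]
print((( proj(d,P,s)-[180,130])*3+1).round(0))
print(s["eef_pos"])
for uv in [(310,300),(503,300)]:
  print(ray(d,(180+(uv[0]-1)/3,130+(uv[1]-1)/3),.026,s))
st=r.get_state(); print(st["eef_pos"],st["orientation"],s["orientation"])
E
python3 look.py r2 wrist top
python3 - <<'E'
from h import *
o=np.load("pics/top_r2.npy",allow_pickle=True)[0]; crop(o["d"],225,140,425,270,4,"tr.png")
E
```

```text
[[512. 301.]
 [311. 303.]
 [412. 534.]
 [415. 207.]
 [171. 233.]]
[0.37427178 0.21462417 0.18783211]
[0.42422732 0.17226362 0.026     ]
[0.42507629 0.25068272 0.026     ]
[0.37477992 0.21540968 0.18897543] [ 0.00268718  1.56645499 -0.01326385] [ 0.00351467  1.568256   -0.01573903]
{'t': np.float64(27.5), 'q': array([ 0.2001,  0.3286, -1.0343,  2.0097,  0.3477,  0.99  ,  0.5541]), 'eef_pos': array([0.3748, 0.2154, 0.189 ]), 'wrist_force': array([ 0.3126, -0.7165,  0.2203]), 'gripper_width': np.float64(0.046)}
yaz 89.42 xax [ 0.004 -0.007 -1.   ]
```

View pics/tr.png

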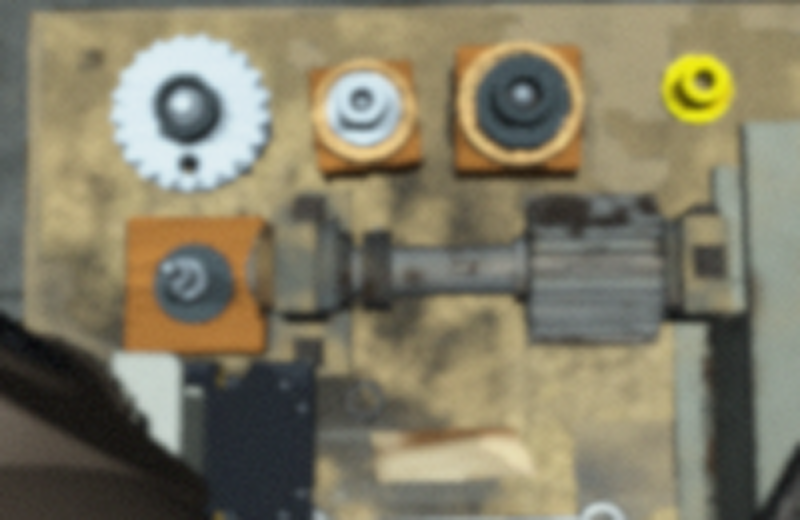

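Call:
arm_command --commands '[{"x": -0.05, "y": 0, "z": -4, "spin": 0}, {"x": -0.05, "y": 0, "z": -8, "spin": 0}, {"x": -0.05, "y": 0, "z": -9.5, "spin": 0}, {"x": -0.05, "y": 0, "z": -9.5, "spin": 0}, {"x": -0.05, "y": 0, "z": -9.5, "spin": 0}]'

```text
t: 28.22
eef_pos: [0.3752, 0.2163, 0.0955]
orientation: [0.003, 1.564, -0.012]
wrist_force: [-0.1, -0.0, 1.2]
gripper_width: 0.0458
```

```bash
python3 look.py s scene wrist
python3 - <<'E'
from h import *
o=np.load("pics/scene_s.npy",allow_pickle=True)[0]; d=o["d"];s=o["s"]; crop(d,200,160,340,310,4,"ss.png")
print(((proj(d,[(.375,.2155,.069),(.375,.2155,.043),s["eef_pos"]])-[200,160])*4+1.5).round(1))
o=np.load("pics/wrist_s.npy",allow_pickle=True)[0];d,s=o["d"],o["s"]; crop(o["d"],180,130,440,300,3,"ws.png")
print(((proj(d,[(.375,.2155,.069),(.375,.2155,.043)],s)-[180,130])*3+1).round(1))
E
```

```text
{'t': np.float64(28.225), 'q': array([ 0.0648,  0.4599, -0.9171,  2.1255,  0.529 ,  0.7959,  0.3748]), 'eef_pos': array([0.3752, 0.2163, 0.0955]), 'wrist_force': array([-0.065 , -0.0209,  1.1761]), 'gripper_width': np.float64(0.0458)}
yaz 89.46 xax [ 0.007 -0.006 -1.   ]
[[268.9 376.1]
 [272.7 431.9]
 [262.9 317.5]]
[[407.  299.3]
 [407.7 264.3]]
```

View pics/ss.png

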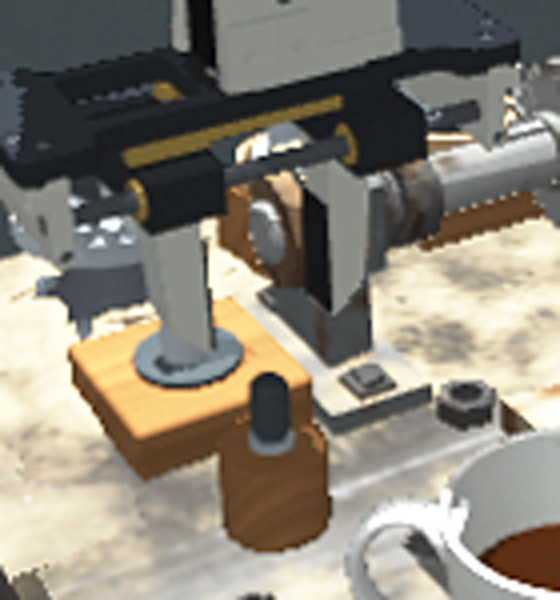

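View pics/ws.png

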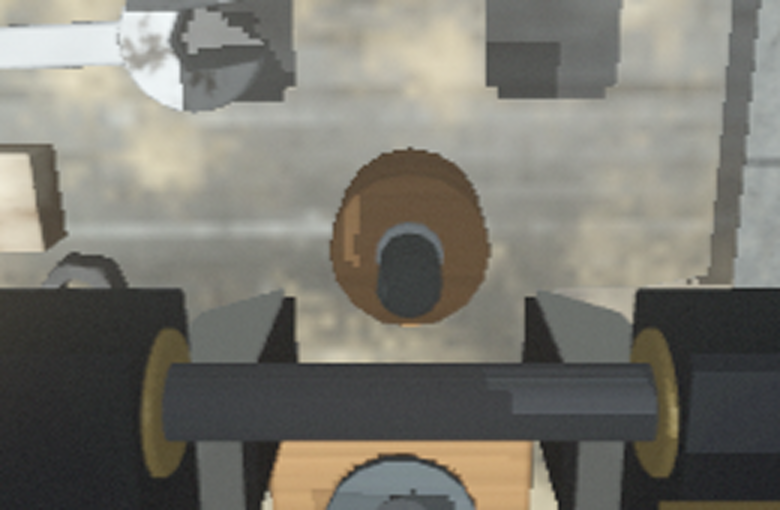

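Call:
arm_command --commands '[{"x": -0.05, "y": 0, "z": -2, "spin": 0}, {"x": -0.05, "y": 0, "z": -4, "spin": 0}, {"x": -0.05, "y": 0, "z": -4.3, "spin": 0}, {"x": -0.05, "y": 0, "z": -4.3, "spin": 0}]'

```text
t: 28.82
eef_pos: [0.3751, 0.2163, 0.0531]
orientation: [0.003, 1.563, -0.012]
wrist_force: [0.5, 0.5, -0.0]
gripper_width: 0.0458
```

Call:
arm_command --commands '[{"x": 0, "y": 0, "z": 0, "spin": 0}, {"x": 0, "y": 0, "z": 0, "spin": 0}, {"x": 0, "y": 0, "z": 0, "spin": 0}, {"x": 0, "y": 0, "z": 0, "spin": 0}, {"x": 0, "y": 0, "z": 0, "spin": 0}, {"x": 0, "y": 0, "z": 0, "spin": 0}]' --claw 0

```text
t: 29.58
eef_pos: [0.3752, 0.2163, 0.0532]
orientation: [0.003, 1.563, -0.012]
wrist_force: [-0.8, -0.6, 3.7]
gripper_width: 0.0148
```

```bash
python3 look.py t scene wrist
python3 - <<'E'
from h import *
o=np.load("pics/scene_t.npy",allow_pickle=True)[0]; d=o["d"];s=o["s"]; crop(d,200,160,340,310,4,"st.png")
o=np.load("pics/wrist_t.npy",allow_pickle=True)[0];d,s=o["d"],o["s"]; crop(o["d"],260,220,380,310,6,"wt.png")
E
```

```text
{'t': np.float64(29.575), 'q': array([-0.0043,  0.5222, -0.8435,  2.1675,  0.6264,  0.7081,  0.2829]), 'eef_pos': array([0.3752, 0.2163, 0.0532]), 'wrist_force': array([-0.7997, -0.5844,  3.6598]), 'gripper_width': np.float64(0.0148)}
yaz 89.44 xax [ 0.008 -0.005 -1.   ]
```

View pics/st.png

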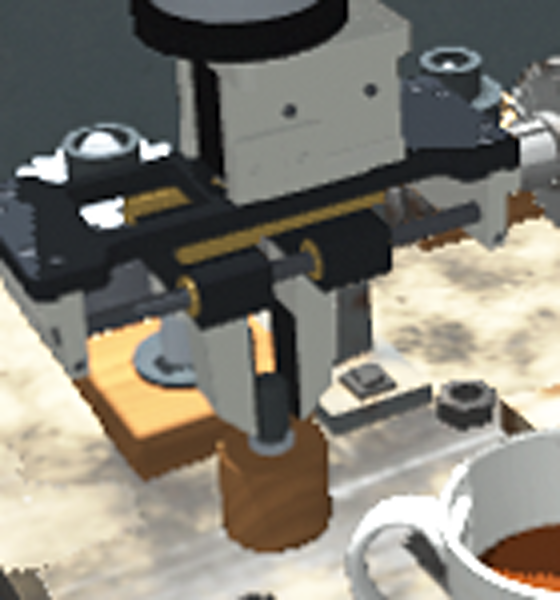

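View pics/wt.png

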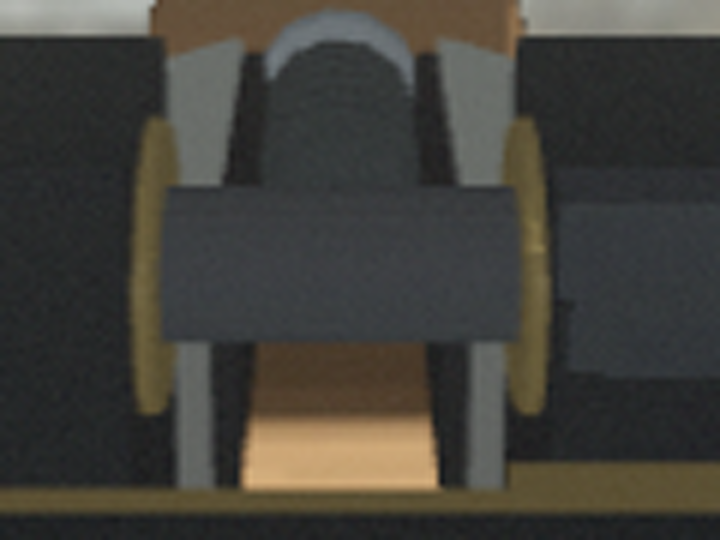

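Run:
```python
from h import *
o=np.load("pics/wrist_t.npy",allow_pickle=True)[0];d,s=o["d"],o["s"]
c=lambda x,y:(260+(x-2.5)/6,220+(y-2.5)/6)
print(ray(d,c(340,10),.043,s), ray(d,c(265,85),.043,s),ray(d,c(414,85),.043,s))
# sprocket held in image n/o : boss far edge
o=np.load("pics/wrist_o.npy",allow_pickle=True)[0];d,s=o["d"],o["s"]
c=lambda x,y:(200+(x-1.1)/3.3,120+(y-1.1)/3.3)
M=R.from_rotvec(s["orientation"]).as_matrix()
z=s["eef_pos"][2]
print("boss far top edge",M.T@(ray(d,c(385,311),z-.009+.022,s)-s["eef_pos"]))
print("tooth far tip",M.T@(ray(d,c(376,160),z-.009,s)-s["eef_pos"]))
```

```text
[0.36329766 0.21642254 0.043     ] [0.37168201 0.20831497 0.043     ] [0.37182784 0.22423497 0.043     ]
boss far top edge [-0.01308674 -0.00095993 -0.02273493]
tooth far tip [ 0.0088343  -0.002562   -0.04460272]
```

Run:
```python
from h import *
o=np.load("pics/wrist_t.npy",allow_pickle=True)[0];d,s=o["d"],o["s"]
c=lambda x,y:(260+(x-2.5)/6,220+(y-2.5)/6)
M=R.from_rotvec(s["orientation"]).as_matrix()
for uv,z in [((340,10),.040),((340,10),.043),((340,40),.043)]: print(uv,z,(M.T@(ray(d,c(*uv),z,s)-s["eef_pos"])).round(4))
o=np.load("pics/wrist_o.npy",allow_pickle=True)[0];d,s=o["d"],o["s"]
c=lambda x,y:(200+(x-1.1)/3.3,120+(y-1.1)/3.3)
M=R.from_rotvec(s["orientation"]).as_matrix();z=s["eef_pos"][2]
print("boss",M.T@(ray(d,c(385,311),z-.009,s)-s["eef_pos"]))
```

```text
(340, 10) 0.04 [ 0.0131  0.     -0.011 ]
(340, 10) 0.043 [ 0.0101  0.     -0.012 ]
(340, 40) 0.043 [ 0.0101  0.     -0.0086]
boss [ 0.00894105 -0.00096156 -0.01596872]
```

Call:
arm_command --commands '[{"x": 0, "y": 0, "z": 1.5, "spin": 0}, {"x": 0, "y": 0, "z": 4, "spin": 0}, {"x": 0, "y": 0, "z": 8, "spin": 0}, {"x": 0, "y": 0, "z": 12, "spin": 0}, {"x": 0, "y": 0, "z": 14, "spin": 0}, {"x": 0, "y": 0, "z": 14, "spin": 0}]'

```text
t: 30.42
eef_pos: [0.3757, 0.2169, 0.1949]
orientation: [0.005, 1.56, -0.011]
wrist_force: [0.0, -0.5, -0.6]
gripper_width: 0.0151
```

```bash
python3 look.py u scene wrist
python3 - <<'E'
from h import *
o=np.load("pics/scene_u.npy",allow_pickle=True)[0]; d=o["d"];s=o["s"]; crop(d,190,120,330,270,4,"su.png")
o=np.load("pics/wrist_u.npy",allow_pickle=True)[0];d,s=o["d"],o["s"]; crop(o["d"],240,190,400,310,5,"wu.png")
E
```

```text
{'t': np.float64(30.425), 'q': array([ 0.2092,  0.3205, -1.0445,  2.0032,  0.3435,  0.9964,  0.5578]), 'eef_pos': array([0.3757, 0.2169, 0.1949]), 'wrist_force': array([ 0.0158, -0.4922, -0.5914]), 'gripper_width': np.float64(0.0151)}
yaz 89.43 xax [ 0.011 -0.004 -1.   ]
```

View pics/su.png

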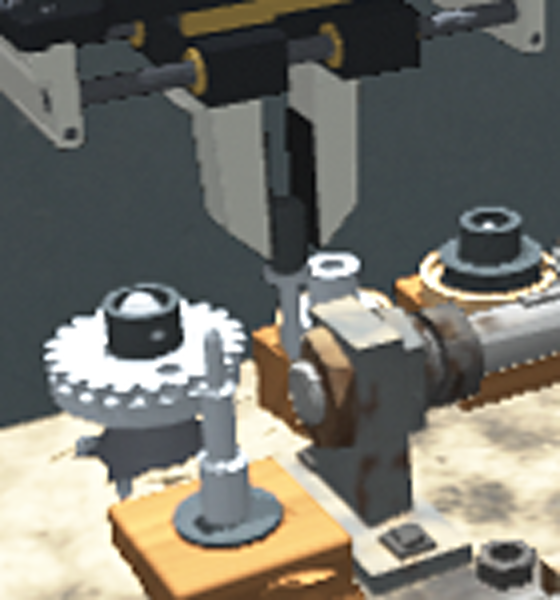

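View pics/wu.png

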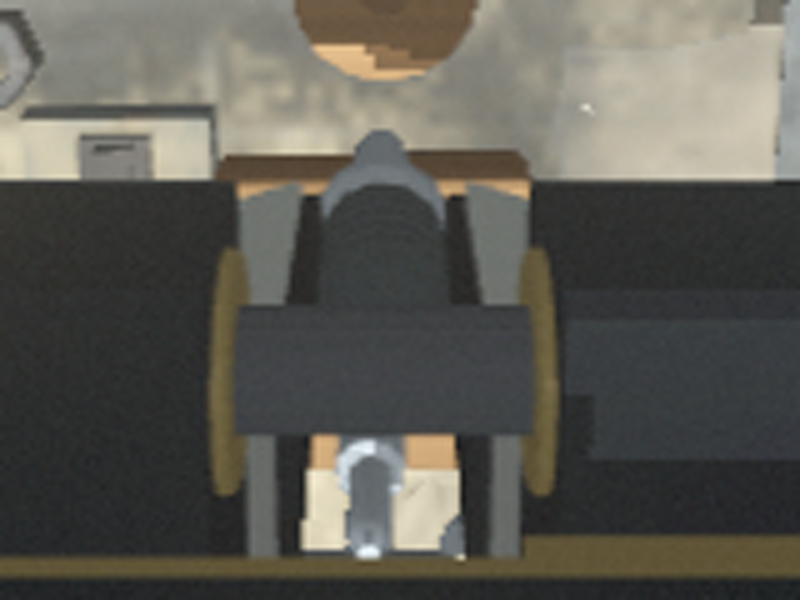

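Call:
arm_command --commands '[{"x": 3, "y": 0, "z": 0, "spin": 0}, {"x": 7, "y": -0.3, "z": 0, "spin": 0}, {"x": 11, "y": -0.5, "z": 0, "spin": 0}, {"x": 14.5, "y": -0.7, "z": 0, "spin": 0}, {"x": 15.6, "y": -0.7, "z": 0, "spin": 0}, {"x": 15.6, "y": -0.7, "z": -2, "spin": 0}, {"x": 15.6, "y": -0.7, "z": -4.5, "spin": 0}, {"x": 15.6, "y": -0.7, "z": -6, "spin": 0}, {"x": 15.6, "y": -0.7, "z": -6, "spin": 0}, {"x": 15.6, "y": -0.7, "z": -6, "spin": 0}]'

```text
t: 31.78
eef_pos: [0.5308, 0.2094, 0.1335]
orientation: [0.003, 1.562, -0.012]
wrist_force: [0.5, -0.5, -0.2]
gripper_width: 0.015
```

```bash
python3 look.py v scene wrist top
python3 - <<'E'
from h import *
o=np.load("pics/scene_v.npy",allow_pickle=True)[0]; d=o["d"];s=o["s"]; crop(d,190,140,290,240,6,"sv.png")
o=np.load("pics/wrist_v.npy",allow_pickle=True)[0];d,s=o["d"],o["s"]; crop(o["d"],240,190,400,310,5,"wv.png")
E
```

```text
{'t': np.float64(31.775), 'q': array([ 0.1267,  0.5997, -0.8822,  1.7734,  0.546 ,  1.0265,  0.598 ]), 'eef_pos': array([0.5308, 0.2094, 0.1335]), 'wrist_force': array([ 0.4549, -0.4512, -0.2073]), 'gripper_width': np.float64(0.015)}
yaz 89.46 xax [ 0.008 -0.005 -1.   ]
```

View pics/sv.png

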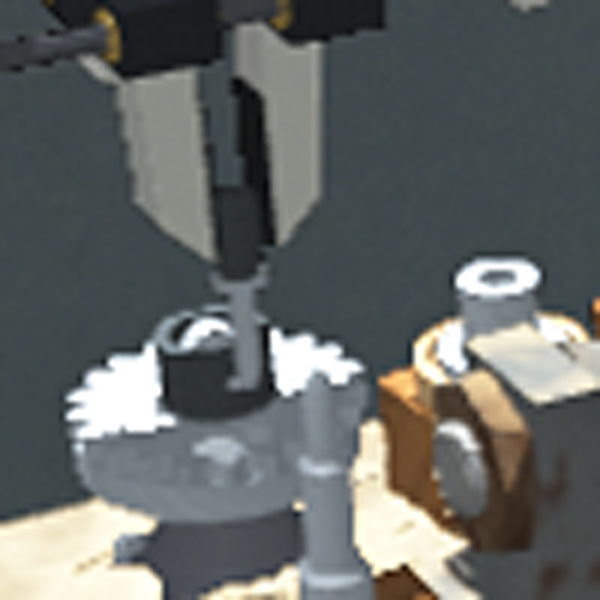

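View pics/wv.png

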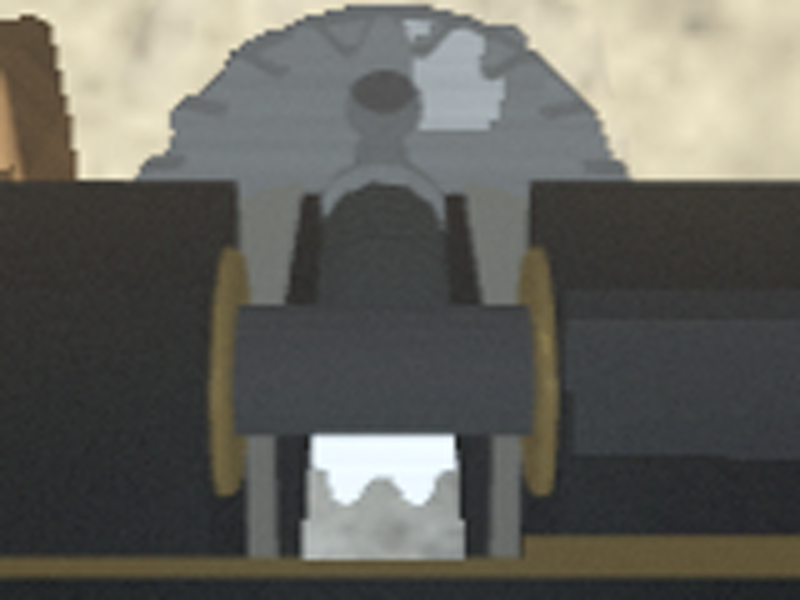

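Run:
```python
from h import *
o=np.load("pics/wrist_v.npy",allow_pickle=True)[0];d,s=o["d"],o["s"]
c=lambda x,y:(240+(x-2)/5,190+(y-2)/5)
im=d["image"][:,:,::-1]; cv2.imwrite("pics/wv2.png",cv2.resize(im[188:232,290:345],None,fx=12,fy=12,interpolation=cv2.INTER_NEAREST))
print("tool",s["eef_pos"])
print("hole .070",ray(d,c(384,105),.070,s)); print("tip",ray(d,c(380,135),s["eef_pos"][2]-.047,s))
print("collar far bottom",ray(d,c(383,163),s["eef_pos"][2]-.0132,s))
o=np.load("pics/scene_v.npy",allow_pickle=True)[0];d,s=o["d"],o["s"]
c=lambda x,y:(190+(x-2.5)/6,140+(y-2.5)/6)
im=d["image"][:,:,::-1]; cv2.imwrite("pics/sv2.png",cv2.resize(im[175:230,200:260],None,fx=12,fy=12,interpolation=cv2.INTER_NEAREST))
print("hole",ray(d,c(215,445),.070)); print("tip",ray(d,c(242,388),s["eef_pos"][2]-.047)); print("collar",ray(d,c(240,282),s["eef_pos"][2]-.0132))
```

```text
tool [0.53083248 0.2094205  0.13351197]
hole .070 [0.52810734 0.20928908 0.07      ]
tip [0.52790411 0.20873925 0.08651197]
collar far bottom [0.52062399 0.20943239 0.12031197]
hole [0.52822703 0.22289517 0.07      ]
tip [0.52774259 0.21299141 0.08651197]
collar [0.52809868 0.21026128 0.12031197]
```

View pics/wv2.png

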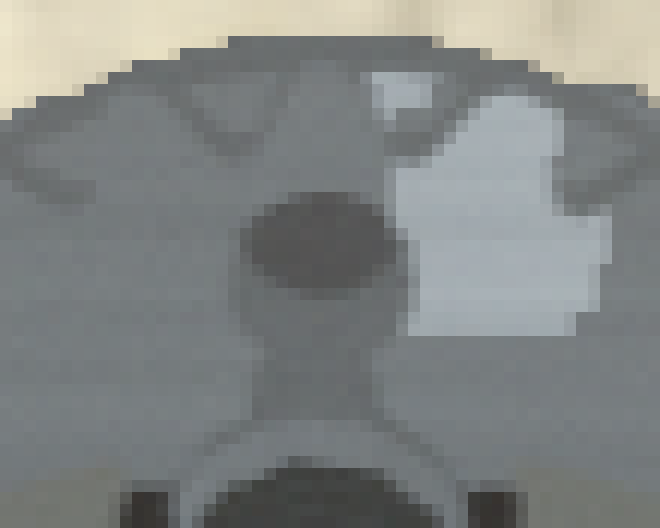

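View pics/sv2.png

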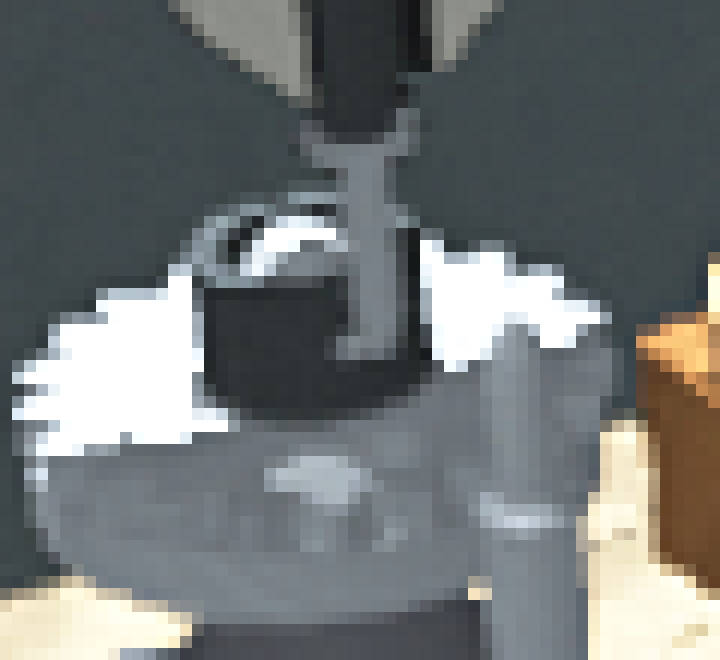

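Run:
```python
from h import *
o=np.load("pics/scene_q.npy",allow_pickle=True)[0];d=o["d"]
im=d["image"][:,:,::-1]; cv2.imwrite("pics/sq2.png",cv2.resize(im[190:225,200:255],None,fx=14,fy=14,interpolation=cv2.INTER_NEAREST))
print(ray(d,(231.6,211.6),.07))
```

```text
[0.52992326 0.21047817 0.07      ]
```

View pics/sq2.png

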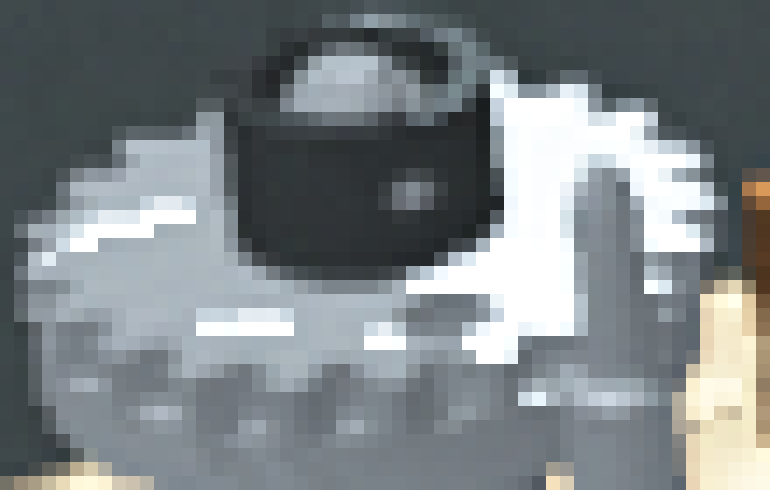

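Call:
arm_command --commands '[{"x": 0.1, "y": 0.05, "z": -0.6, "spin": 0}, {"x": 0.1, "y": 0.05, "z": -1.1, "spin": 0}, {"x": 0.1, "y": 0.05, "z": -1.6, "spin": 0}, {"x": 0.1, "y": 0.05, "z": -1.6, "spin": 0}]'

```text
t: 32.42
eef_pos: [0.5319, 0.2096, 0.1172]
orientation: [0.003, 1.563, -0.012]
wrist_force: [-0.2, 0.9, -0.4]
gripper_width: 0.015
```

```bash
python3 look.py w scene wrist
python3 - <<'E'
from h import *
o=np.load("pics/scene_w.npy",allow_pickle=True)[0];d=o["d"]
im=d["image"][:,:,::-1]; cv2.imwrite("pics/sw2.png",cv2.resize(im[175:230,200:260],None,fx=11,fy=11,interpolation=cv2.INTER_NEAREST))
o=np.load("pics/wrist_w.npy",allow_pickle=True)[0];d=o["d"]
im=d["image"][:,:,::-1]; cv2.imwrite("pics/ww2.png",cv2.resize(im[188:232,290:345],None,fx=12,fy=12,interpolation=cv2.INTER_NEAREST))
E
```

```text
{'t': np.float64(32.425), 'q': array([ 0.1158,  0.6189, -0.8677,  1.7869,  0.566 ,  0.9992,  0.5818]), 'eef_pos': array([0.5319, 0.2096, 0.1172]), 'wrist_force': array([-0.1984,  0.8664, -0.3829]), 'gripper_width': np.float64(0.015)}
yaz 89.43 xax [ 0.008 -0.006 -1.   ]
```

View pics/sw2.png

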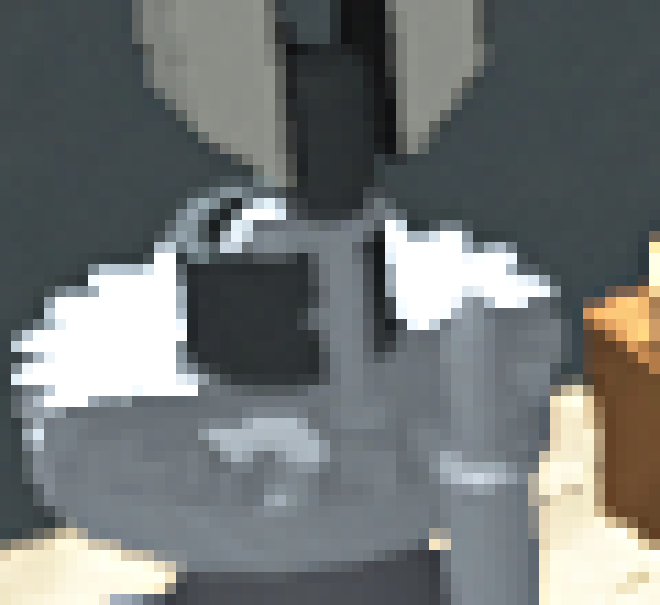

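View pics/ww2.png

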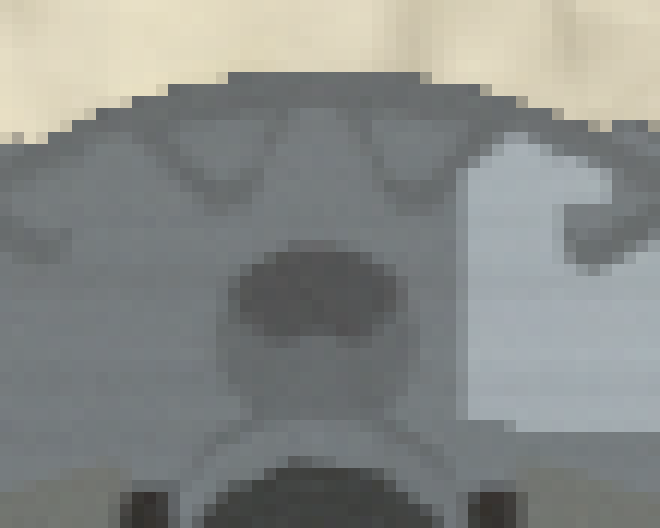

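Call:
arm_command --commands '[{"x": 0, "y": 0, "z": -0.6, "spin": 0}, {"x": 0, "y": 0, "z": -1.2, "spin": 0}, {"x": 0, "y": 0, "z": -1.8, "spin": 0}, {"x": 0, "y": 0, "z": -1.8, "spin": 0}]'

```text
t: 33.02
eef_pos: [0.5319, 0.2096, 0.099]
orientation: [0.003, 1.563, -0.012]
wrist_force: [-0.1, 0.8, -0.7]
gripper_width: 0.0152
```

Call:
arm_command --commands '[{"x": 0, "y": 0, "z": -0.5, "spin": 0}, {"x": 0, "y": 0, "z": -1, "spin": 0}, {"x": 0, "y": 0, "z": -1.5, "spin": 0}, {"x": 0, "y": 0, "z": -1.5, "spin": 0}]'

```text
t: 33.52
eef_pos: [0.5318, 0.2096, 0.0837]
orientation: [0.003, 1.563, -0.012]
wrist_force: [0.2, -0.7, -0.9]
gripper_width: 0.0152
```

Call:
arm_command --commands '[{"x": 0, "y": 0, "z": -0.1, "spin": 0}, {"x": 0, "y": 0, "z": -0.1, "spin": 0}]'

```text
t: 33.78
eef_pos: [0.5319, 0.2097, 0.0832]
orientation: [0.003, 1.563, -0.012]
wrist_force: [-1.0, -1.7, 4.0]
gripper_width: 0.015
```

Call:
arm_command --commands '[{"x": 0, "y": 0, "z": 0, "spin": 0}, {"x": 0, "y": 0, "z": 0, "spin": 0}, {"x": 0, "y": 0, "z": 0, "spin": 0}, {"x": 0, "y": 0, "z": 0, "spin": 0}]' --claw 40

```text
t: 34.28
eef_pos: [0.5319, 0.2097, 0.0832]
orientation: [0.003, 1.563, -0.012]
wrist_force: [-0.9, 0.2, -0.6]
gripper_width: 0.0365
```

Call:
arm_command --commands '[{"x": 0, "y": 0, "z": 1, "spin": 0}, {"x": 0, "y": 0, "z": 3, "spin": 0}, {"x": 0, "y": 0, "z": 6, "spin": 0}, {"x": 0, "y": 0, "z": 10, "spin": 0}, {"x": 0, "y": 0, "z": 13, "spin": 0}, {"x": 0, "y": 0, "z": 13, "spin": 0}]'

```text
t: 35.02
eef_pos: [0.533, 0.211, 0.2171]
orientation: [0.005, 1.558, -0.01]
wrist_force: [1.5, -0.2, -0.1]
gripper_width: 0.0366
```

```bash
python3 look.py x scene wrist
python3 - <<'E'
from h import *
o=np.load("pics/scene_x.npy",allow_pickle=True)[0]; crop(o["d"],180,150,340,270,5,"sx.png")
o=np.load("pics/wrist_x.npy",allow_pickle=True)[0]; crop(o["d"],220,130,420,280,4,"wx.png")
E
```

```text
{'t': np.float64(35.025), 'q': array([ 0.1658,  0.5189, -0.9373,  1.6715,  0.46  ,  1.1761,  0.6734]), 'eef_pos': array([0.533 , 0.211 , 0.2171]), 'wrist_force': array([ 1.5414, -0.1888, -0.109 ]), 'gripper_width': np.float64(0.0366)}
yaz 89.45 xax [ 0.013 -0.003 -1.   ]
```

View pics/sx.png

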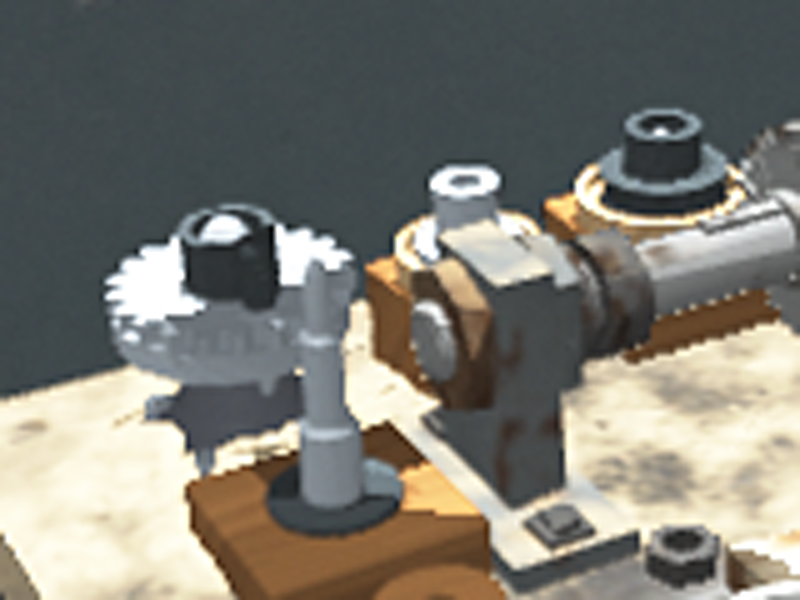

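View pics/wx.png

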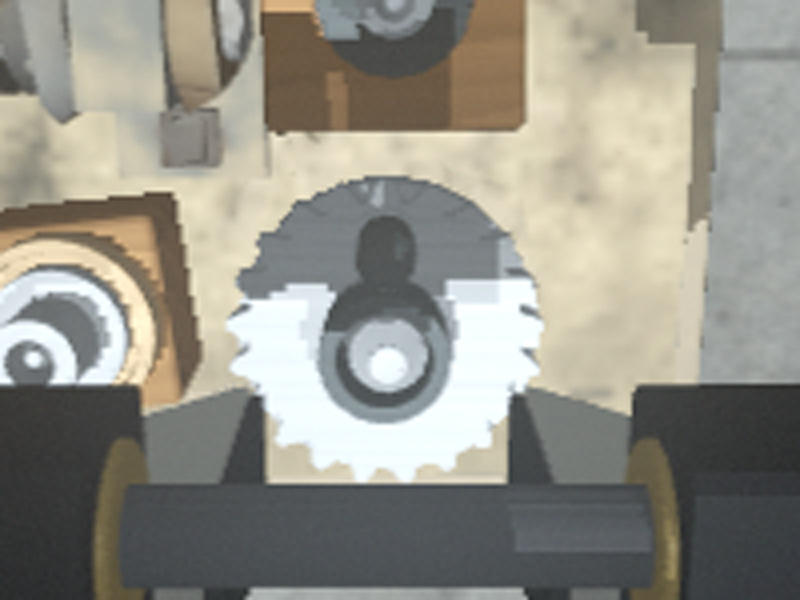

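Call:
arm_command --commands '[{"x": -3, "y": 0, "z": 4, "spin": 0}, {"x": -3, "y": 0, "z": 4, "spin": 0}, {"x": -3, "y": 0, "z": 4, "spin": 0}, {"x": -3, "y": 0, "z": 4, "spin": 0}]'

```text
t: 35.62
eef_pos: [0.5021, 0.2089, 0.2528]
orientation: [0.003, 1.563, -0.013]
wrist_force: [-0.5, -0.5, 0.4]
gripper_width: 0.0366
```

```bash
python3 look.py y scene top
python3 - <<'E'
from h import *
from rig import workorder
a=np.load("pics/scene_y.npy",allow_pickle=True)[0]["d"]["image"].astype(int);b=np.load("pics/scene_x.npy",allow_pickle=True)[0]["d"]["image"].astype(int)
print(np.abs(a-b)[185:260,190:330].mean())
workorder.close_job()
E
```

```text
{'t': np.float64(35.625), 'q': array([ 0.1995,  0.446 , -0.9758,  1.683 ,  0.4005,  1.2225,  0.6897]), 'eef_pos': array([0.5021, 0.2089, 0.2528]), 'wrist_force': array([-0.5233, -0.548 ,  0.4221]), 'gripper_width': np.float64(0.0366)}
yaz 89.4 xax [ 0.008 -0.006 -1.   ]
7.176031746031746
the job is handed in; nothing more can be done
```

The job is done and handed in at about 36 s of the 122 s allowed. The bush and then the pulley went onto their own peg holders. The sprocket went onto the hub after a turn of about −34° to line up the holes, and then the drive pin went down through both.

- **Bush and pulley:** scene and top pictures taken after the sprocket was placed showed both sitting flat in their dishes.
- **Sprocket:** the wrist picture showed the bench straight through both holes, with an angle error of about 2–3°. The edge of the plate matched the flange.
- **Pin:** it met a contact force of about 4 N with its collar at the height of the sprocket's plate. In the last pictures it stood upright with its tip below the flange. I did not see the collar contact itself.
- **Nut and wedge:** I never moved towards them, and neither looked moved in later pictures. I did not measure their positions again.

Two checks were not clean:
- **Camera disagreement:** the wrist, scene and top cameras disagreed by 1–3 mm on the positions of the pin and hub. I used values in between, and the play in the holes took up the rest.
- **Last stillness check:** comparing the last two scene pictures gave a mean difference of about 7 grey levels. The arm, and probably its shadow, moved between them, so this does not show whether the parts were still. I handed in without looking at those last pictures.

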